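# Ready the glass kiln for its next firing

## Task

Ready the small glass kiln for its next firing: first lift out the terracotta mould left in it and stand it upright, wholly on the cork mat, then lay every glass blank from the grey board flat on the kiln floor, side by side, none on another. After that shut the lid fully, and only then turn the controller's knob until the red pointer stands within the green mark. Leave the jar, the bottle and the nippers where they are.

Things in the scene. Friction and masses are not known exactly. Their poses are not given: they have to be found in the camera images.
- kiln: small tabletop glass kiln, blue outside and white inside, 230 (its x) x 220 (its y) x 95 mm high, fixed to the table; origin at the centre of its underside. Its open-topped chamber is 190 (x) x 180 (y) mm inside, walls 20 mm thick, chamber floor 45 mm above the origin, rim 95 mm above it (chamber 50 mm deep). Its lid is hinged along its left (+y) rim
- lid (a joint): angle of the kiln lid: 0 = shut on the rim, 1.57 = upright, up to 1.95 = leaning back outwards (+y of the kiln); it starts open. The hinge is stiff (0.9 N m of friction; the lid weighs 0.45 kg): the lid stays wherever it is left and must be pushed or led all the way down
- lid_hinge (a point): middle of the hinge line of the lid, on the rim at the kiln's +y outer side (0, 110, 95 mm in the kiln's frame); the hinge line is parallel to the kiln's x. The lid is a flat slab 230 mm wide along the hinge, 220 mm long from the hinge to its free edge and 22 mm thick; the hinge line lies in its lower (white) face, which rests on the rim when shut; its upper face is blue
- lid_tab (a point): centre of the wooden handle tab at the middle of the lid's free edge, 230 mm from the hinge line and 14 mm above the lid's white face; the tab is 80 mm wide, stands out about 21 mm past the edge and is 12 mm thick
- mould: round terracotta slumping mould left in the kiln chamber, a flange of 100 mm diameter and 12 mm thick with an upright round boss of 50 mm diameter on it (boss from 18 to 55 mm above the underside), 0.2 to 0.4 kg, loose; origin at the centre of its underside, z up its axis
- cork: thin square cork mat, 150 x 150 x 4 mm, fixed to the table; origin at the centre of its underside
- board: thin square grey plastic board, 170 x 170 x 4 mm, fixed to the table, on which the glass blanks wait; origin at the centre of its underside
- blank_a: loose square clear amber glass blank, 40 x 40 x 10 mm, 40 g; origin at its centre, z its thickness; three or four blanks are present in a run (absent: None)
- blank_b: loose square yellow glass blank, 40 x 40 x 10 mm, 40 g; origin at its centre, z its thickness; three or four blanks are present in a run (absent: None)
- blank_c: loose square clear green glass blank, 40 x 40 x 10 mm, 40 g; origin at its centre, z its thickness; three or four blanks are present in a run (absent: None)
- blank_d: loose square orange glass blank, 40 x 40 x 10 mm, 40 g; origin at its centre, z its thickness; three or four blanks are present in a run (absent: None)
- controller: grey kiln controller box, 130 (its x) x 150 (its y) x 70 mm high, fixed to the table; origin at the centre of its underside; knob and scale are on its flat top
- knob (a joint): angle of the controller's round black knob about its vertical axis; it grows clockwise seen from above, from 0 to 4.6 rad (stops at both ends); every radian moves the pointer 16 mm towards the controller's -y. It turns with light friction (0.05 N m) and stays where it is left
- knob_grip (a point): on the knob's axis at the height to grip, 24 mm above the controller's top; the knob is 40 mm in diameter and its top is 37 mm above the controller's top
- pointer_tip (a point): middle of the red pointer, a bar 32 mm long (along the controller's x) and 3 mm wide that slides along the controller's y over a white scale strip on the top, driven by the knob; at the start it stands near the +y end of the scale
- mark: green mark on the scale strip, 14 mm long and 6 mm wide along the controller's y; origin at the middle of its width; its axes are parallel to the controller's. The pointer passes over it
- frit_jar: small jar with a yellow cap, 56 mm in diameter and 70 mm high, loose; origin at the centre of its underside; a bystander
- water_bottle: bottle, 60 mm in diameter and 170 mm high, loose; origin at the centre of its underside; a bystander
- nippers: glass nippers with orange handles lying on the table, about 180 mm long and 20 mm high, loose; origin under the joint between the handles, steel jaws towards its +x; a bystander
Mind the look-alikes: they are no part of the job. Of the things like the blank_c, leave any that is purple; of the rest the larger one is meant.

How it is judged:
On the way, in this order (a step that is already met when the one before it is completed fails the run):
1. the mould stands upright on the cork mat, released (x of mould in the frame of cork between -0.03 and 0.03 m and y of mould in the frame of cork between -0.03 and 0.03 m and z of mould in the frame of cork between 0 and 0.008 m and angle between mould's own z axis and vertical below 0.1 rad and linear speed of mould below 0.03 m/s and contact force between the fingers and mould below 0.5 N), for 0.2 s.
2. every blank lies flat on the kiln floor, released (x of blank_a in the frame of kiln between -0.08 and 0.08 m and y of blank_a in the frame of kiln between -0.08 and 0.08 m and z of blank_a in the frame of kiln between 0.046 and 0.0545 m and angle between the z axis of each of blank_a, blank_b, blank_c, blank_d and the z axis of kiln, either way round below 0.1 rad and linear speed of each of blank_a, blank_b, blank_c, blank_d below 0.03 m/s and contact force between the fingers and blank_a below 0.5 N and x of blank_b in the frame of kiln between -0.08 and 0.08 m and y of blank_b in the frame of kiln between -0.08 and 0.08 m and z of blank_b in the frame of kiln between 0.046 and 0.0545 m and contact force between the fingers and blank_b below 0.5 N and x of blank_c in the frame of kiln between -0.08 and 0.08 m and y of blank_c in the frame of kiln between -0.08 and 0.08 m and z of blank_c in the frame of kiln between 0.046 and 0.0545 m and contact force between the fingers and blank_c below 0.5 N and x of blank_d in the frame of kiln between -0.08 and 0.08 m and y of blank_d in the frame of kiln between -0.08 and 0.08 m and z of blank_d in the frame of kiln between 0.046 and 0.0545 m and contact force between the fingers and blank_d below 0.5 N), for 0.2 s.
3. the lid is fully shut (value of joint lid below 0.05 rad), for 0.2 s.
4. the pointer stands within the mark (y of pointer_tip in the frame of mark between -0.003 and 0.003 m and velocity of joint knob between -0.05 and 0.05 rad/s), for 0.2 s.
At the end, for the whole second after the job is handed in: The mould stands upright on the cork mat (its centre within 30 mm of the mat's centre along each side), every blank present lies flat on the kiln floor, the lid is shut to within 0.05 rad, the pointer's middle is within 3 mm of the mark's middle, and all is released and at rest (all of step 1 and all of step 2 and all of step 4 and value of joint lid below 0.05 rad); the robot touches nothing.
It fails at once if the jar disturbed (moved over 30 mm) (distance of frit_jar from where it was at the start of the episode above 0.03 m).
It fails at once if the bottle disturbed (moved over 30 mm) (distance of water_bottle from where it was at the start of the episode above 0.03 m).
It fails at once if the nippers disturbed (moved over 30 mm) (distance of nippers from where it was at the start of the episode above 0.03 m).
Of blank_a, blank_b, blank_c, blank_d only 3 to 4 are there at a start; the rules pass over those that are not, and their reading is None.
At some moment in a run one of mould, blank_a, blank_b, blank_c, blank_d may be knocked a few centimetres aside while the robot is not near it.
Once in a run the grip may slacken for a moment while it holds something.
It also fails if it takes over 210 s, if anything falls off the work surface, if the arm or the gripper's body presses on something with over 40 N, if the wrist force passes 120 N, or if a joint passes its speed limit or range.

## Robot

A 6-joint arm with a two-finger parallel gripper is mounted at the origin on the work surface. World frame = base frame: x ahead of the robot, y to its left, z up, the work surface at z = 0. Lengths are in m, angles in rad, forces in N, time in s.
With the tool pointing down it reaches from about 0.3 to 0.875 m from the base axis. Payload 6.4 kg.
Tool frame: the origin (TCP) lies on the centre line of the jaws, within the pads' length; the fingertips stand 8 mm ahead of it and the grasp point (between the pads) lies 11 mm behind it; z points along the fingers, y is the line along which they close (so a half turn about z gives the same grasp; the last joint's range is limited). The gripper opens to 85 mm and grips with 20 to 120 N. Pads are 22 mm wide; open, the fingers measure 114 mm over their backs; the gripper's body (76 mm by 85 mm) begins 54 mm behind the grasp point. The pads swing forward as they close: fully open they stand 13 mm farther back than shut.
Start: joints at [1.008, 0.181, 1.607, -0, 1.354, -0.206], TCP at [0.201, 0.539, 0.239] pointing down, gripper open.
Joint ranges: [-2.99, 2.99], [-0.89, 2.07], [0.3, 2.58], [-1.14, 4.28], [0, 2.63], [-3.12, 3.12]. Speed limits (rad/s): [2.57, 2.57, 3.01, 3.14, 3.14, 3.14].

## Interface

Orientations are given as a unit quaternion [w, x, y, z].
In Python, from bench import ctrl gives the robot as it stands.
- The arm moves only by the shell command python3 -m handwheel 'ROWS' [OPENING]. ROWS is JSON, a list that holds one entry, the list of rows, each a list of 4 numbers: the shift along the tool's x, y, z each as a share of 20 cm, from -1 to 1, then the turn about the tool's z as a share of 1.5 rad, from -1 to 1. In form: [[[x, y, z, twist], ...]]. A call has 1 to 10 rows; each row is the pose to reach, as a shift and turn from the pose commanded when the call began, along the tool's axes at that moment; what a row does not reach only later rows make up. A row lasts 1/8 s, in which the tool goes at most 62.5 mm and 10.7 degrees, less where a joint would pass 70% of its speed; a pose out of reach is approached as far as the arm can. A call with a number of a shift or a turn outside -1 to 1 is refused whole. A call with a gripper value outside its range is refused whole. OPENING is the finger opening in mm, from 0 to 85.4, set as the call begins (- or left out, the last holds). The fingers move at their own pace and stop on an object; the grip force is fixed at half the most. Time passes only in rows, so rows that repeat a pose let the fingers close. It gives the time, the measured TCP pose, the force, the opening and the grip force at its end, in the units of the state.
- ctrl.get_obs(): the state, without advancing time (a new reading comes with each control period).
- ctrl.camera(name): name is "side" or "top" or "wrist"; returns a dict with "color" (400x640x3 uint8, red, green, blue), "range_z" (400x640 float32, m along the optical axis (not along the pixel's ray), 0 where there is no reading), "K" (3x3 intrinsics, pixels), "pose" (4x4, takes a point from camera to world coordinates); the wrist camera has in their place "T_tool_cam" (4x4, takes a point from camera to tool coordinates, whose origin is the TCP and whose axes are the flange's). Camera axes: x right, y down, z forward; pixel columns grow to the right and rows downward; lengths in m; the calibration is good to about 2 mm. A picture is of the moment at which its call begins: read the wrist's pose just before it.
- ctrl.hand_in(): hands the job in; it is judged then, once.
The state is a dict: "time_s": time; "q": joint angles; "dq": joint speeds; "joint_efforts": joint torques, N m; "eef_pos": TCP position; "eef_rot": TCP orientation; "wrist_force": force on the tool from outside, world axes, zero at the start; "torque": the same for the moment, N m; "opening": opening from 0.0 (shut) to 1.0 (fully open); "grasp_force": force on a finger pad.
Only numpy, scipy, OpenCV 4.12 (cv2) and the standard library are available. Lean on these libraries where they do the work, as an engineer would, in place of code of your own. Each camera call takes 0.05 s, during which the arm holds its last target. There are 200 camera calls.

## Working session

There is one attempt and no reset: what is moved stays moved. The work goes in short steps, Python scripts to look and compute and a shell command to move; the robot and the scene stay as the last step left them, time stands still between calls to the robot, and variables do not carry over. Pictures are saved under pics/ and viewed, at most 14 in all, crops included, and the job is handed in when it is done.

```bash
ls; mkdir -p pics
python3 - <<'E'
from bench import ctrl
import cv2,numpy as np
o=ctrl.get_obs();print(o)
for n in("top","side"):
    c=ctrl.camera(n);np.savez(f"{n}0.npz",**c)
    cv2.imwrite(f"pics/{n}0.png",c["color"][:,:,::-1]);print(n,c["K"],c["pose"])
c=ctrl.camera("wrist");print(c["T_tool_cam"],c["K"])
E
```

```text
pics
{'time_s': 0.0, 'q': array([ 1.00770023e+00,  1.81529068e-01,  1.60801037e+00, -4.19232883e-06,
        1.35380188e+00, -2.06311162e-01]), 'dq': array([ 0.00108857,  0.0024903 , -0.00042221,  0.00052538, -0.00045612,
       -0.0017576 ]), 'joint_efforts': array([ 9.26496205e-05, -4.44890893e+01, -3.51326752e+01, -2.44264838e-04,
        9.47389053e-03,  7.31727425e-06]), 'eef_pos': array([0.20052283, 0.53832605, 0.23838973]), 'eef_rot': array([-3.26226487e-04,  1.77447269e-01,  9.84129921e-01, -8.11195641e-04]), 'wrist_force': array([-0.50194695,  0.43827403,  0.30912941]), 'torque': array([-0.01523383,  0.05487152,  0.0161028 ]), 'grasp_force': 0.0, 'opening': 0.9970099053938241}
top [[442.11284289   0.         320.54093627]
 [  0.         442.11284289 198.04795848]
 [  0.           0.           1.        ]] [[ 0.01775761 -0.98922542  0.14531942  0.38272008]
 [-0.99972848 -0.01976027 -0.01234917 -0.05316086]
 [ 0.01508767 -0.14506067 -0.98930772  1.2520092 ]
 [ 0.          0.          0.          1.        ]]
side [[412.88486484   0.         316.33322483]
 [  0.         412.88486484 200.15700427]
 [  0.           0.           1.        ]] [[ 0.74090505 -0.35576829  0.56963903  0.04183601]
 [-0.67119895 -0.42189813  0.60950303 -0.61458779]
 [ 0.02348779 -0.83392499 -0.55137776  0.60817708]
 [ 0.          0.          0.          1.        ]]
[[ 6.24719238e-04 -9.53254311e-01 -3.02168544e-01  7.71483331e-02]
 [ 9.99999377e-01  8.74970263e-04 -6.92826340e-04 -6.49065521e-04]
 [ 9.24828185e-04 -3.02167923e-01  9.53254264e-01 -1.33775249e-01]
 [ 0.00000000e+00  0.00000000e+00  0.00000000e+00  1.00000000e+00]] [[279.9927966    0.         323.40518737]
 [  0.         279.9927966  194.62258236]
 [  0.           0.           1.        ]]
```

View pics/top0.png

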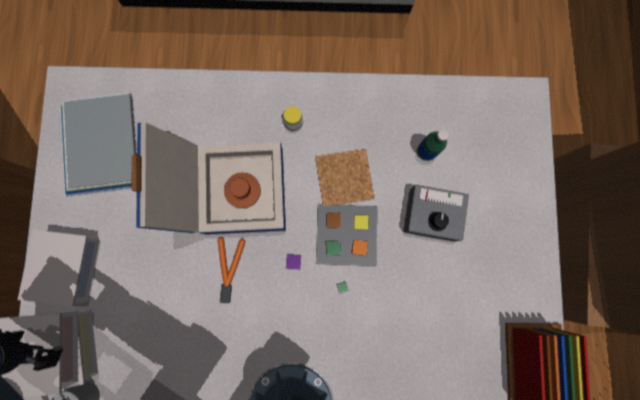

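View pics/side0.png

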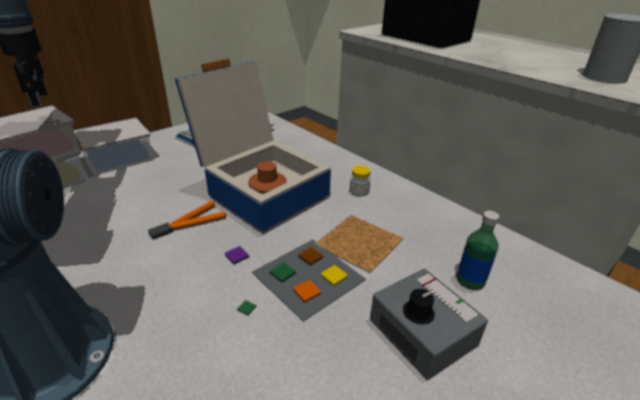

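The top view shows the kiln at (245,188), with the lid leaning back to the left and the mould at (241,189). The cork is at (344,177) and the board at (347,235). The blanks are amber (333,220), yellow (361,222), green (333,248) and orange (360,247). The decoys are purple (293,262) and a small green one (342,287). The controller is at (436,212), the nippers at (230,268), the jar at (292,117) and the bottle at (432,145). The side view agrees.

```bash
cat > h.py <<'E'
import numpy as np,cv2
from bench import ctrl
from scipy.spatial.transform import Rotation as R
def cam(n):
    if n=="wrist":
        o=ctrl.get_obs(); c=ctrl.camera(n); w,x,y,z=o["eef_rot"]; T=np.eye(4)
        T[:3,:3]=R.from_quat([x,y,z,w]).as_matrix(); T[:3,3]=o["eef_pos"]; c["pose"]=T@c["T_tool_cam"]
    else: c=ctrl.camera(n)
    return c
def onplane(c,uv,z):
    uv=np.atleast_2d(uv).astype(float); d=np.c_[uv,np.ones(len(uv))]@np.linalg.inv(c["K"]).T@c["pose"][:3,:3].T
    o=c["pose"][:3,3]; return (o+d*((z-o[2])/d[:,2])[:,None])
def cloud(c):
    v,u=np.mgrid[:400,:640]; p=np.stack([u,v,np.ones_like(u)],-1)@np.linalg.inv(c["K"]).T*c["range_z"][...,None]
    return p@c["pose"][:3,:3].T+c["pose"][:3,3]
def hsv(c): return cv2.cvtColor(c["color"],cv2.COLOR_RGB2HSV)
def blobs(m,amin=20):
    cs,_=cv2.findContours(m.astype(np.uint8),cv2.RETR_EXTERNAL,cv2.CHAIN_APPROX_NONE)
    return sorted([k for k in cs if cv2.contourArea(k)>amin],key=cv2.contourArea,reverse=True)
def rect(c,k,z):
    p=onplane(c,k[:,0,:],z)[:,:2]; (cx,cy),(w,h),a=cv2.minAreaRect((p*1000).astype(np.float32))
    return np.round([cx,cy,w,h,a],1)
E
cat > a.py <<'E'
from h import *
c=cam("top");H=hsv(c);P=cloud(c);h,s,v=[H[...,i].astype(int) for i in range(3)]
def at(u,w):return H[w,u],np.round(P[w,u],3)
for n,(u,w) in dict(amber=(333,220),yellow=(361,222),green=(333,248),orange=(360,247),boss=(241,187),flange=(241,203),cork=(344,165),board=(347,235),rim=(280,180),floor=(215,215),lid=(165,180),lidR=(195,180),tab=(137,172),ctop=(415,230),knob=(437,218),jar=(292,113),strip=(430,196)).items(): print(n,*at(u,w))
E
python3 a.py
python3 - <<'E'
import cv2
im=cv2.imread('pics/top0.png')
cv2.imwrite('pics/z1.png',cv2.resize(im[130:250,390:490],None,fx=5,fy=5,interpolation=cv2.INTER_CUBIC)[:600])
E
```

```text
amber [ 13 158 121] [ 0.503 -0.105  0.013]
yellow [ 28 161 190] [ 0.499 -0.184  0.013]
green [ 68  84 116] [ 0.425 -0.106  0.013]
orange [ 13 179 188] [ 0.429 -0.181  0.017]
boss [  8 154 139] [0.577 0.143 0.1  ]
flange [  8 157 141] [0.54  0.148 0.058]
cork [ 14 127 154] [ 0.664 -0.135  0.003]
board [140   7 113] [ 0.463 -0.146 -0.001]
rim [ 12  28 166] [0.599 0.041 0.093]
floor [ 13  34 174] [0.507 0.219 0.046]
lid [ 11  35 102] [0.568 0.297 0.233]
lidR [ 10  30 102] [0.592 0.262 0.11 ]
tab [ 13 162  74] [0.568 0.328 0.319]
ctop [128   9 108] [ 0.475 -0.323  0.069]
knob [120   8  34] [ 0.505 -0.373  0.105]
jar [ 26 173 189] [0.794 0.016 0.069]
strip [  3  13 190] [ 0.568 -0.365  0.069]
```

View pics/z1.png

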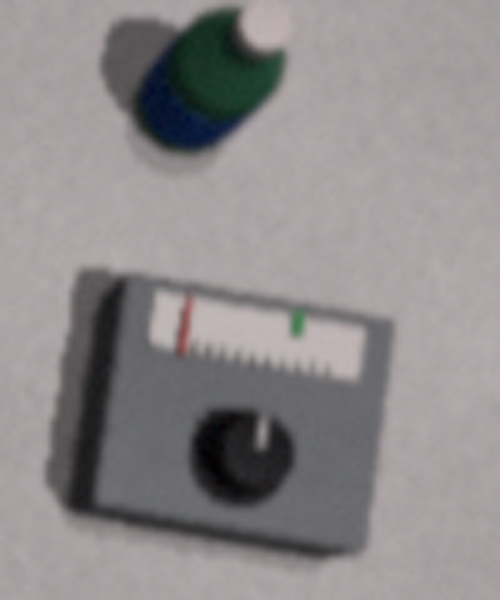

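The crop shows the pointer at top-view pixel (427,195), the green mark at (450,195) and the knob at (438,219). The controller is turned slightly.

```bash
cat > a.py <<'E'
from h import *
c=cam("top");H=hsv(c);P=cloud(c);h,s,v=[H[...,i].astype(int) for i in range(3)];X,Y,Z=P[...,0],P[...,1],P[...,2]
def show(n,m,z,k=1,a=20):
    for b in blobs(m,a)[:k]: print(n,rect(c,b,z),cv2.contourArea(b))
def box(x0,x1,y0,y1): return (X>x0)&(X<x1)&(Y>y0)&(Y<y1)
bd=box(.36,.56,-.24,-.05)
show("amber",bd&(h>5)&(h<22)&(s>110)&(v<150)&(Y>-.145),.014)
show("yellow",bd&(h>23)&(h<36)&(s>100),.014)
show("green",bd&(h>45)&(h<90)&(s>50),.014)
show("orange",bd&(h>5)&(h<22)&(s>120)&(v>140),.014)
show("cork",box(.53,.75,-.25,-.03)&(h>5)&(h<22)&(s>80),.004)
show("board",box(.36,.56,-.25,-.04)&(v<150)&(Z<.03),.004)
k=box(.45,.7,.05,.25)&(h<14)&(s>110)
show("flange",k,.057); show("boss",k&(Z>.085),.100)
kk=box(.4,.75,0,.27)&(Z>.083)&(Z<.105)&(s<80)
cs=np.vstack(blobs(kk,20)[:1]); show("rim",kk,.095,1)
show("bxtop",box(.4,.65,-.5,-.26)&(Z>.058)&(Z<.13),.07)
show("green mark",box(.5,.65,-.5,-.26)&(h>45)&(h<90)&(s>60),.07,3,2)
show("red",box(.5,.65,-.5,-.26)&((h<8)|(h>172))&(s>60),.07,3,2)
show("strip",box(.5,.65,-.5,-.26)&(v>160),.07)
show("knob",box(.4,.65,-.5,-.26)&(Z>.092),.107)
L=P[(X>.42)&(X<.72)&(Y>.2)&(Y<.4)&(Z>.12)&(Z<.37)]
print("lid cloud",L.min(0),L.max(0)); C=L-L.mean(0);print("n",np.linalg.svd(C[::5],full_matrices=False)[2][2],L.mean(0))
T=P[(X>.42)&(X<.72)&(Y>.25)&(Y<.45)&(Z>.25)&(s>100)];print("tab",np.median(T,0),len(T))
E
python3 a.py
```

```text
amber [ 503.  -106.2   33.9   36.8    1.1] 154.5
yellow [ 4.989e+02 -1.836e+02  3.980e+01  3.950e+01  4.000e-01] 187.0
green [ 426.1 -105.8   36.    39.     1.1] 169.0
orange [ 428.3 -180.1   38.8   38.6   84. ] 168.0
cork [ 627.6 -135.9  148.7  147.5   10.1] 2474.5
board [ 468.1 -143.8  171.8  182.8   89.2] 3639.0
flange [576.5 146.9  94.4  92.3  47. ] 915.0
boss [574.5 146.5  51.3  46.3  46.5] 264.0
rim [577.1 156.2 233.5 243.9   3.6] 7286.5
bxtop [ 523.1 -385.2  151.3  129.9   80.8] 2556.0
red [ 570.5 -355.4    2.7   27.6   89. ] 4.0
strip [ 5.653e+02 -3.615e+02  1.399e+02  2.279e+02  2.000e-01] 1603.5
knob [ 499.3 -381.5   38.1   39.7   44.8] 173.0
lid cloud [0.45014196 0.25568135 0.12004099] [0.685666   0.34498055 0.3270549 ]
n [ 0.06159761 -0.95020227  0.3054855 ] [0.56499952 0.29939836 0.23753526]
tab [0.56489574 0.3300281  0.31503865] 463
```

```bash
cat > go.py <<'E'
import sys
from h import *
o=ctrl.get_obs();w,x,y,z=o["eef_rot"];M=R.from_quat([x,y,z,w]).as_matrix();yaw=np.degrees(np.arctan2(M[1,0],M[0,0]))
print("t",round(o["time_s"],2),"tcp",np.round(o["eef_pos"],4),"yaw",round(yaw,1),"tiltz",np.round(M[:,2],3),"F",np.round(o["wrist_force"],1),"op",round(o["opening"]*85.4,1),"g",round(o["grasp_force"],1))
for a in sys.argv[1:]:
    t=[float(k) for k in a.split(",")]; d=M.T@(np.array(t[:3])-o["eef_pos"])/.2
    dy=(t[3]-yaw+90)%180-90 if len(t)>3 else 0
    print(a,"->",np.round([*d,-np.radians(dy)/1.5],3).tolist())
E
python3 go.py .3,.35,.42,183.6 .574,.1465,.42,183.6
python3 - <<'E'
from h import *
c=cam("side");H=hsv(c);h,s,v=[H[...,i].astype(int) for i in range(3)];P=cloud(c)
m=(h<14)&(s>110)&(P[...,2]>.085)&(P[...,2]<.11)&(abs(P[...,0]-.577)<.1)&(abs(P[...,1]-.145)<.1)
for b in blobs(m)[:1]: print("boss",rect(c,b,.1),P[m].mean(0))
X,Y,Z=P[...,0],P[...,1],P[...,2]
m=(Z>.09)&(Z<.1)&(abs(X-.577)<.2)&(Y>.0)&(Y<.27)&(s<80)
for b in blobs(m)[:1]: print("rim",rect(c,b,.095)); 
K=P[m]; ax=np.array([np.cos(.063),np.sin(.063)]);ay=np.array([-ax[1],ax[0]])
print(np.percentile((K[:,:2]-[.5775,.1445])@np.c_[ax,ay],[1,99],axis=0))
c=cam("top");P=cloud(c);s=hsv(c)[...,1];X,Y,Z=P[...,0],P[...,1],P[...,2];m=(Z>.085)&(Z<.1)&(abs(X-.577)<.2)&(Y>.0)&(Y<.27)&(s<80)
K=P[m];print(np.percentile((K[:,:2]-[.5775,.1445])@np.c_[ax,ay],[1,99],axis=0))
E
```

```text
t 0.25 tcp [0.2007 0.5386 0.2388] yaw 159.6 tiltz [-0.    -0.001 -1.   ] F [0.3 0.4 1.1] op 85.5 g 0.0
.3,.35,.42,183.6 -> [-0.795, -0.711, -0.905, -0.28]
.574,.1465,.42,183.6 -> [-2.434, -1.186, -0.905, -0.28]
boss [567.3 136.3  67.8  45.4  52.6] [0.57150064 0.1400582  0.09662447]
rim [576.  153.1 240.1 252.1   2.4]
[[-0.11309894 -0.10986248]
 [ 0.11676242  0.11596707]]
[[-0.11364555 -0.10822744]
 [ 0.11623514  0.11450133]]
```

```bash
python3 -m handwheel '[[[0,0,-0.3,0],[0,0,-0.6,0],[-0.2,-0.15,-0.9,-0.1],[-0.5,-0.4,-0.9,-0.28],[-0.7,-0.6,-0.9,-0.28],[-0.8,-0.71,-0.9,-0.28],[-0.8,-0.71,-0.9,-0.28]]]' 85; python3 go.py .45,.24,.42,183.6 .574,.1465,.42,183.6
```

```text
time_s: 1.23
eef_pos: [0.3027, 0.3473, 0.4198]
eef_rot: [0.001, -0.029, 1.0, 0.0]
wrist_force: [-0.5, 0.7, -0.3]
opening: 0.993
grasp_force: 0.0
t 1.23 tcp [0.3027 0.3473 0.4198] yaw -176.7 tiltz [ 0.001  0.    -1.   ] F [-0.5  0.7 -0.3] op 84.8 g 0.0
.45,.24,.42,183.6 -> [-0.704, -0.578, 0.0, -0.003]
.574,.1465,.42,183.6 -> [-1.296, -1.081, 0.001, -0.003]
```

```bash
python3 -m handwheel '[[[-0.2,-0.22,0,0],[-0.45,-0.45,0,0],[-0.7,-0.7,0,0],[-0.9,-0.9,0,0],[-1,-1,0,0],[-1,-1,0,0]]]' 85; python3 go.py .574,.1465,.20,183.6
python3 - <<'E'
from h import *
c=cam("wrist");cv2.imwrite("pics/w1.png",c["color"][:,:,::-1])
H=hsv(c);P=cloud(c);h,s,v=[H[...,i].astype(int) for i in range(3)];X,Y,Z=P[...,0],P[...,1],P[...,2]
k=(h<14)&(s>110)&(abs(X-.577)<.09)&(abs(Y-.145)<.09)
for b in blobs(k)[:1]: print("flange",rect(c,b,.057))
for b in blobs(k&(Z>.088))[:1]: print("boss",rect(c,b,.1),np.median(Z[k&(Z>.088)]))
m=(Z>.085)&(Z<.105)&(abs(X-.577)<.2)&(Y>.0)&(Y<.27)&(s<80)
ax=np.array([np.cos(.063),np.sin(.063)]);ay=np.array([-ax[1],ax[0]])
print(np.percentile((P[m][:,:2]-[.5785,.1455])@np.c_[ax,ay],[1,99],axis=0))
E
```

```text
time_s: 1.98
eef_pos: [0.5148, 0.1618, 0.4182]
eef_rot: [-0.001, -0.03, 1.0, -0.0]
wrist_force: [-0.6, 1.0, 0.8]
opening: 0.993
grasp_force: 0.0
t 1.98 tcp [0.5148 0.1618 0.4182] yaw -176.5 tiltz [-0.002 -0.    -1.   ] F [-0.6  1.   0.8] op 84.8 g 0.0
.574,.1465,.20,183.6 -> [-0.293, -0.094, 1.09, -0.002]
flange [576.3 146.3  97.   97.4   3.5]
boss [574.8 146.8  49.3  47.5   3.5] 0.09985175764077145
[[-0.11322238 -0.10917664]
 [ 0.11541962  0.11291176]]
```

View pics/w1.png

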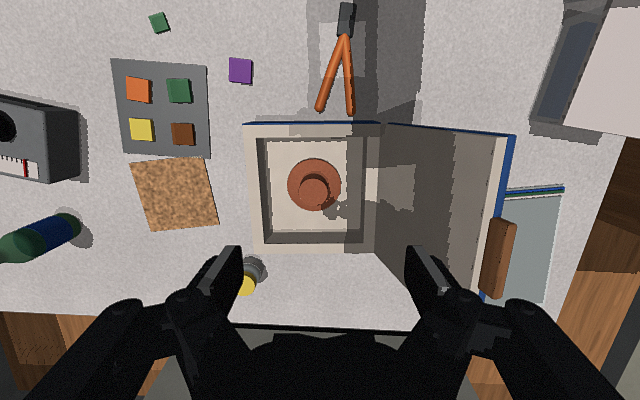

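The wrist view shows the mould at (313,183), centred in the open chamber and clear of the walls. The fingers are open.

```bash
python3 -m handwheel '[[[-0.2,-0.06,0.2,0],[-0.3,-0.095,0.5,0],[-0.3,-0.095,0.8,0],[-0.3,-0.095,1,0],[-0.3,-0.095,1,0]]]' 85; python3 go.py .5757,.1465,.078,183.6
```

```text
time_s: 2.65
eef_pos: [0.5713, 0.1493, 0.2158]
eef_rot: [-0.004, -0.033, 0.999, 0.0]
wrist_force: [0.4, -0.4, 0.9]
opening: 0.996
grasp_force: 0.0
t 2.65 tcp [0.5713 0.1493 0.2158] yaw -176.3 tiltz [-0.008 -0.    -1.   ] F [ 0.4 -0.4  0.9] op 85.0 g 0.0
.5757,.1465,.078,183.6 -> [-0.026, -0.016, 0.689, 0.002]
```

```bash
python3 -m handwheel '[[[0,0,0,0],[0,0,0,0]]]'; python3 go.py .5757,.1465,.078,183.6
```

```text
time_s: 2.9
eef_pos: [0.5759, 0.1484, 0.2224]
eef_rot: [0.003, -0.032, 0.999, 0.0]
wrist_force: [-0.4, -0.3, 0.5]
opening: 0.998
grasp_force: 0.0
t 2.9 tcp [0.5759 0.1484 0.2224] yaw -176.3 tiltz [ 0.005  0.    -1.   ] F [-0.4 -0.3  0.5] op 85.2 g 0.0
.5757,.1465,.078,183.6 -> [0.005, -0.009, 0.722, 0.001]
```

```bash
python3 -m handwheel '[[[0,-0.008,0.2,0],[0,-0.008,0.45,0],[0,-0.008,0.6,0],[0,-0.008,0.66,0],[0,-0.008,0.7,0],[0,-0.008,0.72,0],[0,-0.008,0.72,0],[0,-0.008,0.72,0]]]' 85; python3 -m handwheel '[[[0,0,0,0],[0,0,0,0],[0,0,0,0],[0,0,0,0],[0,0,0,0],[0,0,0,0]]]' 30;  python3 go.py
```

```text
time_s: 3.9
eef_pos: [0.5752, 0.1462, 0.0762]
eef_rot: [0.001, -0.032, 1.0, 0.0]
wrist_force: [-0.4, 0.1, -0.8]
opening: 0.993
grasp_force: 0.0
time_s: 4.65
eef_pos: [0.5751, 0.1462, 0.076]
eef_rot: [0.001, -0.032, 1.0, 0.0]
wrist_force: [-0.6, 0.6, 5.5]
opening: 0.568
grasp_force: 63.0
t 4.65 tcp [0.5751 0.1462 0.076 ] yaw -176.4 tiltz [ 0.001  0.    -1.   ] F [-0.6  0.6  5.5] op 48.5 g 63.0
```

```bash
python3 -m handwheel '[[[0,0,-0.1,0],[0,0,-0.3,0],[0,0,-0.5,0],[0,0,-0.6,0],[0,0,-0.6,0],[0,0,-0.6,0]]]' 30;  python3 go.py .60,0,.2,183.6 .628,-.136,.2,183.6
```

```text
time_s: 5.4
eef_pos: [0.5736, 0.1461, 0.1941]
eef_rot: [-0.001, -0.032, 0.999, -0.0]
wrist_force: [0.2, 0.3, -3.6]
opening: 0.569
grasp_force: 62.9
t 5.4 tcp [0.5736 0.1461 0.1941] yaw -176.4 tiltz [-0.002 -0.    -1.   ] F [ 0.2  0.3 -3.6] op 48.6 g 62.9
.60,0,.2,183.6 -> [-0.086, -0.737, -0.03, 0.0]
.628,-.136,.2,183.6 -> [-0.182, -1.425, -0.03, 0.0]
```

```bash
python3 -m handwheel '[[[-0.03,-0.2,0,0],[-0.08,-0.45,0,0],[-0.1,-0.7,0,0],[-0.13,-0.9,0,0],[-0.13,-1,0,0],[-0.13,-1,0,0],[-0.13,-1,0,0]]]' 30;  python3 go.py .628,-.136,.08,183.6
```

```text
time_s: 6.28
eef_pos: [0.6125, -0.0507, 0.1945]
eef_rot: [-0.001, -0.032, 0.999, 0.001]
wrist_force: [0.4, -0.1, -3.1]
opening: 0.569
grasp_force: 63.2
t 6.28 tcp [ 0.6125 -0.0507  0.1945] yaw -176.3 tiltz [-0.002  0.001 -1.   ] F [ 0.4 -0.1 -3.1] op 48.6 g 63.2
.628,-.136,.08,183.6 -> [-0.051, -0.431, 0.572, 0.001]
```

```bash
python3 -m handwheel '[[[-0.03,-0.2,0,0],[-0.05,-0.43,0,0],[-0.05,-0.43,0.2,0],[-0.05,-0.43,0.4,0],[-0.05,-0.43,0.6,0],[-0.05,-0.43,0.6,0],[-0.05,-0.43,0.6,0]]]' 30;  python3 go.py .628,-.136,.036,183.6
python3 - <<'E'
from h import *
c=cam("side");H=hsv(c);P=cloud(c);h,s,v=[H[...,i].astype(int) for i in range(3)];X,Y,Z=P[...,0],P[...,1],P[...,2]
m=(h<11)&(s>120)&(abs(X-.628)<.08)&(abs(Y+.136)<.08)&(Z>.012);print(m.sum(),Z[m].min(),np.percentile(Z[m],[5,30,50]),P[m].mean(0))
cv2.imwrite("pics/s2.png",cv2.resize(c["color"][180:300,290:430,::-1],None,fx=4,fy=4))
E
```

```text
time_s: 7.15
eef_pos: [0.6296, -0.1364, 0.0769]
eef_rot: [0.001, -0.032, 0.999, -0.0]
wrist_force: [0.7, -0.2, -1.6]
opening: 0.569
grasp_force: 63.6
t 7.15 tcp [ 0.6296 -0.1364  0.0769] yaw -176.3 tiltz [ 0.002 -0.001 -1.   ] F [ 0.7 -0.2 -1.6] op 48.6 g 63.6
.628,-.136,.036,183.6 -> [0.008, 0.003, 0.204, 0.001]
954 0.048422957836935177 [0.05407748 0.05972725 0.06176573] [ 0.61507517 -0.1465829   0.07162171]
```

View pics/s2.png

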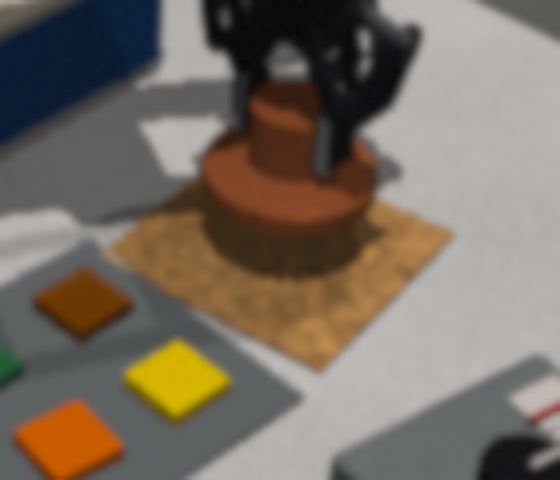

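The mould is held level at about 45 mm above the cork, centred over it at crop pixel (290,175).

```bash
python3 -m handwheel '[[[0.008,0,0.1,0],[0.008,0,0.15,0],[0.008,0,0.18,0],[0.008,0,0.195,0],[0.008,0,0.2,0],[0.008,0,0.2,0],[0.008,0,0.2,0]]]' 30;  python3 go.py
```

```text
time_s: 8.07
eef_pos: [0.6272, -0.1372, 0.0357]
eef_rot: [0.0, -0.032, 1.0, -0.0]
wrist_force: [0.8, -0.5, -3.0]
opening: 0.57
grasp_force: 63.5
t 8.07 tcp [ 0.6272 -0.1372  0.0357] yaw -176.4 tiltz [ 0.001 -0.    -1.   ] F [ 0.8 -0.5 -3. ] op 48.7 g 63.5
```

```bash
python3 -m handwheel '[[[0,0,0.005,0],[0,0,0.008,0],[0,0,0.008,0]]]' 30; python3 -m handwheel '[[[0,0,0,0],[0,0,0,0],[0,0,0,0],[0,0,0,0]]]' 85;python3 -m handwheel '[[[0,0,-0.1,0],[0,0,-0.3,0],[0,0,-0.6,0],[0,0,-0.8,0],[0,0,-0.8,0],[0,0,-0.8,0]]]' 85; python3 a.py 2>&1 | egrep "amber|yellow|green|orange|cork"; python3 go.py .57,-.15,.22,180
python3 - <<'E'
from h import *
for n in("top","side"):
    c=cam(n);H=hsv(c);P=cloud(c);h,s,v=[H[...,i].astype(int) for i in range(3)];X,Y,Z=P[...,0],P[...,1],P[...,2]
    m=(h<11)&(s>110)&(abs(X-.628)<.09)&(abs(Y+.136)<.09)&(Z>.01)&(Z<.075)
    for b in blobs(m)[:1]: print(n,"flange",rect(c,b,.016))
    m&=(Z>.052)
    for b in blobs(m)[:1]: print(n,"boss",rect(c,b,.059),Z[m].mean())
E
```

```text
time_s: 8.45
eef_pos: [0.6273, -0.1373, 0.035]
eef_rot: [0.0, -0.032, 1.0, -0.0]
wrist_force: [-3.5, 0.8, 5.1]
opening: 0.567
grasp_force: 64.5
time_s: 8.95
eef_pos: [0.627, -0.1372, 0.0336]
eef_rot: [0.0, -0.032, 1.0, -0.0]
wrist_force: [0.8, 0.1, 1.1]
opening: 0.996
grasp_force: 0.0
time_s: 9.7
eef_pos: [0.6268, -0.137, 0.1942]
eef_rot: [0.0, -0.032, 1.0, -0.0]
wrist_force: [0.0, 0.2, -0.7]
opening: 0.997
grasp_force: 0.0
yellow [ 495.9 -195.4   23.7   45.7   63.9] 88.0
orange [ 428.3 -179.8   39.5   38.6   84. ] 172.0
cork [ 656.1 -137.1  139.9   83.7   66.8] 804.5
t 9.75 tcp [ 0.6262 -0.1368  0.193 ] yaw -176.4 tiltz [-0.001  0.001 -1.   ] F [-0.7  0.3 -0.8] op 84.7 g 0.0
.57,-.15,.22,180 -> [0.285, -0.048, -0.135, 0.042]
top flange [ 638.6 -139.5   96.9   55.8   67.6]
top boss [ 626.8 -135.2   48.4   44.6   67.5] 0.05786442151308235
side flange [ 637.5 -127.6  135.4   94.    49.7]
side boss [ 625.  -141.1   52.4   48.6   49.6] 0.05799670196727228
```

```bash
python3 -m handwheel '[[[0.2,0,-0.2,0],[0.45,0,-0.5,0],[0.7,0,-0.7,0.04],[0.8,0,-0.7,0.04],[0.8,0,-0.7,0.04],[0.8,0,-0.7,0.04]]]' 60
cat > b.py <<'E'
from h import *
import sys
c=cam("wrist");H=hsv(c);P=cloud(c);h,s,v=[H[...,i].astype(int) for i in range(3)];X,Y,Z=P[...,0],P[...,1],P[...,2]
if len(sys.argv)>1: cv2.imwrite("pics/"+sys.argv[1],c["color"][:,:,::-1])
bd=(X>.33)&(X<.56)&(Y>-.27)&(Y<0.02)
for n,m in dict(orange_amber=(h>4)&(h<22)&(s>150),yellow=(h>23)&(h<36)&(s>120),green=(h>45)&(h<90)&(s>80)).items():
    for b in blobs(bd&m,100)[:2]:
        mm=np.zeros((400,640),np.uint8);cv2.drawContours(mm,[b],-1,1,-1)
        q=mm>0;t=q&(Z>.011); print(n,rect(c,b,.012),"V",int(np.median(v[q])),"z",np.round(np.median(Z[q]),4), "topmean",np.round(P[t].mean(0),4) if t.any() else "")
E
python3 b.py w2.png; python3 go.py
```

```text
time_s: 10.6
eef_pos: [0.4673, -0.1471, 0.3327]
eef_rot: [-0.0, -0.001, 1.0, 0.0]
wrist_force: [0.2, -0.6, -0.3]
opening: 0.702
grasp_force: 0.0
orange_amber [ 428.4 -181.8   39.6   39.7   83.6] V 190 z 0.0131 topmean [ 0.4279 -0.1816  0.0139]
orange_amber [ 5.028e+02 -1.080e+02  3.780e+01  3.810e+01  2.000e-01] V 118 z 0.013 topmean [ 0.5014 -0.1087  0.0165]
yellow [ 4.996e+02 -1.861e+02  3.760e+01  3.920e+01  2.000e-01] V 219 z 0.0131 topmean [ 0.4989 -0.1852  0.014 ]
green [ 425.6 -107.9   39.9   39.7    4. ] V 112 z 0.013 topmean [ 0.4251 -0.108   0.013 ]
t 10.65 tcp [ 0.4675 -0.1471  0.3324] yaw -179.8 tiltz [-0.002  0.001 -1.   ] F [-0.1  0.3 -1.1] op 60.3 g 0.0
```

View pics/w2.png

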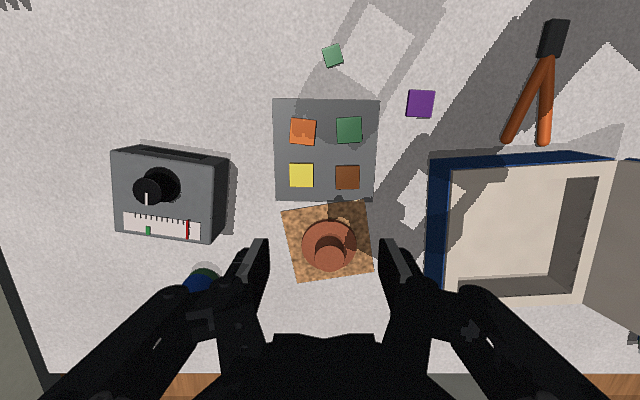

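The wrist view shows the mould on the cork at (328,243) and the blanks at orange (303,131), green (349,130), yellow (301,175) and amber (347,177). All four are undisturbed.

```bash
python3 go.py .503,-.1075,.14,180; python3 -m handwheel '[[[-0.1,0.1,0.3,0],[-0.18,0.2,0.6,0],[-0.18,0.2,0.9,0],[-0.18,0.2,1,0],[-0.18,0.2,1,0],[-0.18,0.2,1,0]]]' 52; python3 go.py .503,-.1075,.03,180 .503,-.1075,.02,180
```

```text
t 10.65 tcp [ 0.4675 -0.1471  0.3324] yaw -179.8 tiltz [-0.002  0.001 -1.   ] F [-0.1  0.3 -1.1] op 60.3 g 0.0
.503,-.1075,.14,180 -> [-0.18, 0.196, 0.962, 0.002]
time_s: 11.4
eef_pos: [0.5041, -0.1073, 0.1343]
eef_rot: [0.0, -0.002, 1.0, -0.0]
wrist_force: [0.7, -0.6, -0.2]
opening: 0.607
grasp_force: 0.0
t 11.4 tcp [ 0.5041 -0.1073  0.1343] yaw -179.8 tiltz [ 0.001 -0.    -1.   ] F [ 0.7 -0.6 -0.2] op 51.9 g 0.0
.503,-.1075,.03,180 -> [0.006, -0.001, 0.522, 0.002]
.503,-.1075,.02,180 -> [0.006, -0.001, 0.572, 0.002]
```

```bash
python3 -m handwheel '[[[0.006,0,0.2,0],[0.006,0,0.4,0],[0.006,0,0.5,0],[0.006,0,0.56,0],[0.006,0,0.57,0],[0.006,0,0.57,0],[0.006,0,0.57,0]]]' 52; python3 -m handwheel '[[[0,0,0.01,0],[0,0,0.015,0],[0,0,0.02,0],[0,0,0.02,0]]]' 52; python3 go.py
```

```text
time_s: 12.28
eef_pos: [0.5028, -0.1075, 0.0208]
eef_rot: [0.001, -0.002, 1.0, -0.0]
wrist_force: [-0.4, 0.2, -0.0]
opening: 0.604
grasp_force: 0.0
time_s: 12.78
eef_pos: [0.5019, -0.1071, 0.0156]
eef_rot: [-0.0, -0.002, 1.0, 0.0]
wrist_force: [-0.7, -0.4, -0.1]
opening: 0.609
grasp_force: 0.0
t 12.78 tcp [ 0.5019 -0.1071  0.0156] yaw -179.8 tiltz [-0.  0. -1.] F [-0.7 -0.4 -0.1] op 52.0 g 0.0
```

```bash
python3 -m handwheel '[[[0,0,0,0],[0,0,0,0],[0,0,0,0],[0,0,0,0],[0,0,0,0]]]' 25; python3 -m handwheel '[[[0,0,-0.1,0],[0,0,-0.3,0],[0,0,-0.5,0],[0,0,-0.7,0],[0,0,-0.8,0],[0,0,-0.8,0],[0,0,-0.8,0]]]' 25;python3 go.py .6183,.191,.175,183.6
```

```text
time_s: 13.4
eef_pos: [0.5022, -0.1072, 0.0161]
eef_rot: [0.0, -0.002, 1.0, -0.0]
wrist_force: [-1.3, 0.5, 4.6]
opening: 0.44
grasp_force: 60.3
time_s: 14.28
eef_pos: [0.5012, -0.1068, 0.1743]
eef_rot: [-0.001, -0.002, 1.0, 0.0]
wrist_force: [0.1, -0.2, -0.2]
opening: 0.44
grasp_force: 60.3
t 14.28 tcp [ 0.5012 -0.1068  0.1743] yaw -179.8 tiltz [-0.002  0.001 -1.   ] F [ 0.1 -0.2 -0.2] op 37.6 g 60.3
.6183,.191,.175,183.6 -> [-0.59, 1.487, -0.003, -0.04]
```

```bash
python3 -m handwheel '[[[-0.1,0.2,0,0],[-0.2,0.45,0,-0.04],[-0.3,0.7,0,-0.04],[-0.4,0.9,0,-0.04],[-0.45,1,0,-0.04],[-0.45,1,0,-0.04]]]' 25;python3 -m handwheel '[[[-0.05,0.2,0,0],[-0.14,0.4,0,0],[-0.14,0.48,0,0],[-0.14,0.48,0.1,0],[-0.14,0.48,0.2,0],[-0.14,0.48,0.2,0],[-0.14,0.48,0.2,0]]]' 25;python3 go.py .6183,.191,.075,183.6 .6183,.191,.058,183.6
```

```text
time_s: 15.02
eef_pos: [0.5908, 0.094, 0.1742]
eef_rot: [-0.001, -0.033, 0.999, -0.0]
wrist_force: [-0.3, -0.9, -0.4]
opening: 0.439
grasp_force: 60.3
time_s: 15.9
eef_pos: [0.6132, 0.1898, 0.1354]
eef_rot: [-0.0, -0.031, 1.0, -0.0]
wrist_force: [-0.2, -0.1, 0.4]
opening: 0.44
grasp_force: 60.3
t 15.9 tcp [0.6132 0.1898 0.1354] yaw -176.4 tiltz [-0.001 -0.    -1.   ] F [-0.2 -0.1  0.4] op 37.6 g 60.3
.6183,.191,.075,183.6 -> [-0.026, 0.004, 0.302, -0.0]
.6183,.191,.058,183.6 -> [-0.026, 0.004, 0.387, -0.0]
```

```bash
python3 -m handwheel '[[[-0.026,0.004,0.1,0],[-0.026,0.004,0.2,0],[-0.026,0.004,0.3,0],[-0.026,0.004,0.35,0],[-0.026,0.004,0.38,0],[-0.026,0.004,0.385,0],[-0.026,0.004,0.385,0]]]' 25;python3 go.py
```

```text
time_s: 16.77
eef_pos: [0.6188, 0.1919, 0.0593]
eef_rot: [0.001, -0.032, 1.0, 0.0]
wrist_force: [-0.8, -0.1, -0.5]
opening: 0.442
grasp_force: 60.3
t 16.77 tcp [0.6188 0.1919 0.0593] yaw -176.4 tiltz [ 0.001  0.    -1.   ] F [-0.8 -0.1 -0.5] op 37.8 g 60.3
```

```bash
python3 -m handwheel '[[[0,0,0.006,0],[0,0,0.01,0],[0,0,0.01,0]]]' 25;python3 -m handwheel '[[[0,0,0,0],[0,0,0,0],[0,0,0,0]]]' 50;python3 -m handwheel '[[[0,0,-0.1,0],[0,0,-0.3,0],[0,0,-0.5,0],[0,0,-0.6,0],[0,0,-0.6,0],[0,0,-0.6,0]]]' 52;python3 go.py .4993,-.1855,.175,180
```

```text
time_s: 17.15
eef_pos: [0.6186, 0.1919, 0.0572]
eef_rot: [0.0, -0.032, 0.999, 0.0]
wrist_force: [0.1, 1.0, 2.0]
opening: 0.439
grasp_force: 60.6
time_s: 17.52
eef_pos: [0.6187, 0.191, 0.057]
eef_rot: [0.0, -0.031, 1.0, -0.0]
wrist_force: [-1.4, -5.6, 3.5]
opening: 0.583
grasp_force: 2.7
time_s: 18.27
eef_pos: [0.6173, 0.1918, 0.1749]
eef_rot: [-0.001, -0.032, 0.999, -0.0]
wrist_force: [-0.1, -0.7, 0.1]
opening: 0.606
grasp_force: 0.0
t 18.27 tcp [0.6173 0.1918 0.1749] yaw -176.4 tiltz [-0.003 -0.    -1.   ] F [-0.1 -0.7  0.1] op 51.8 g 0.0
.4993,-.1855,.175,180 -> [0.708, -1.846, 0.002, 0.042]
```

```bash
python3 -m handwheel '[[[0.1,-0.2,-0.1,0],[0.25,-0.45,-0.2,0],[0.35,-0.7,-0.2,0.04],[0.4,-0.9,-0.2,0.04],[0.4,-1,-0.2,0.04],[0.4,-1,-0.2,0.04],[0.4,-1,-0.2,0.04]]]' 52
cat > k.py <<'E'
from h import *
c=cam("top");H=hsv(c);P=cloud(c);h,s,v=[H[...,i].astype(int) for i in range(3)];X,Y,Z=P[...,0],P[...,1],P[...,2]
ax=np.array([np.cos(.063),np.sin(.063)]);ay=np.array([-ax[1],ax[0]])
kf=lambda p:(np.asarray(p)[...,:2]-[.579,.1465])@np.stack([ax,ay],1)
F=(Z<.05)&(Z>.035)&(abs(X-.579)<.12)&(abs(Y-.1465)<.12)
f=kf(P[F]);print("floor",np.percentile(f,[.5,99.5],axis=0),len(f))
K=(abs(X-.579)<.1)&(abs(Y-.1465)<.1)&(Z<.07)
for n,m in dict(oa=(h>4)&(h<22)&(s>110),yellow=(h>23)&(h<36)&(s>100),green=(h>45)&(h<90)&(s>50)).items():
    for b in blobs(K&m,40):
        r=rect(c,b,.055);mm=np.zeros((400,640),np.uint8);cv2.drawContours(mm,[b],-1,1,-1);print(n,r,kf(r[:2]/1000),"z",np.median(Z[mm>0]),"V",np.median(v[mm>0]))
E
python3 k.py; python3 go.py .4993,-.1855,.14,180
```

```text
time_s: 19.15
eef_pos: [0.5511, -0.0117, 0.2159]
eef_rot: [-0.001, -0.002, 1.0, 0.0]
wrist_force: [-1.3, -0.4, 0.3]
opening: 0.615
grasp_force: 0.0
floor [[-0.08932293 -0.10273837]
 [ 0.09544321  0.09135218]] 2316
oa [619.  191.6  36.3  35.7   2.9] [0.04276007 0.0424922 ] z 0.05418349443155823 V 119.0
t 19.2 tcp [ 0.5512 -0.0115  0.2161] yaw -179.7 tiltz [-0.001  0.001 -1.   ] F [0.3 0.3 0.2] op 52.1 g 0.0
.4993,-.1855,.14,180 -> [0.263, -0.869, 0.38, 0.003]
```

```bash
python3 -m handwheel '[[[0.08,-0.2,0,0],[0.15,-0.45,0.1,0],[0.2,-0.7,0.2,0],[0.26,-0.87,0.4,0],[0.26,-0.87,0.5,0],[0.26,-0.87,0.5,0],[0.26,-0.87,0.5,0]]]' 52; python3 go.py .4993,-.1855,.016,180
python3 - <<'E'
from h import *
c=cam("side");H=hsv(c);h,s,v=[H[...,i].astype(int) for i in range(3)]
for b in blobs((h>23)&(h<36)&(s>120),60): print(rect(c,b,.012))
E
```

```text
time_s: 20.08
eef_pos: [0.5006, -0.1863, 0.1176]
eef_rot: [0.001, -0.002, 1.0, -0.0]
wrist_force: [1.2, -0.6, 0.2]
opening: 0.608
grasp_force: 0.0
t 20.07 tcp [ 0.5006 -0.1863  0.1176] yaw -179.7 tiltz [ 0.001 -0.001 -1.   ] F [ 1.2 -0.6  0.2] op 51.9 g 0.0
.4993,-.1855,.016,180 -> [0.007, 0.004, 0.508, 0.003]
[ 499.  -184.6   46.3   47.5   89.5]
[868.9  62.2  72.6  20.8  42.5]
```

Yellow has not moved, so I descend, grip and lift.

```bash
python3 -m handwheel '[[[0.006,0.004,0.2,0],[0.006,0.004,0.35,0],[0.006,0.004,0.44,0],[0.006,0.004,0.48,0],[0.006,0.004,0.505,0],[0.006,0.004,0.505,0],[0.006,0.004,0.505,0]]]' 52; python3 -m handwheel '[[[0,0,0,0],[0,0,0,0],[0,0,0,0],[0,0,0,0],[0,0,0,0]]]' 25; python3 -m handwheel '[[[0,0,-0.1,0],[0,0,-0.3,0],[0,0,-0.5,0],[0,0,-0.7,0],[0,0,-0.8,0],[0,0,-0.8,0],[0,0,-0.8,0]]]' 25;python3 go.py .6233,.1112,.175,183.6
```

```text
time_s: 21.0
eef_pos: [0.499, -0.1865, 0.0164]
eef_rot: [0.001, -0.002, 1.0, -0.0]
wrist_force: [-0.6, 0.0, -0.3]
opening: 0.609
grasp_force: 0.0
time_s: 21.62
eef_pos: [0.499, -0.1866, 0.0168]
eef_rot: [0.001, -0.002, 1.0, -0.0]
wrist_force: [-2.4, 1.8, 5.8]
opening: 0.437
grasp_force: 59.4
time_s: 22.5
eef_pos: [0.4979, -0.1858, 0.1747]
eef_rot: [-0.001, -0.002, 1.0, 0.0]
wrist_force: [-0.0, -0.6, 0.1]
opening: 0.437
grasp_force: 60.3
t 22.5 tcp [ 0.4979 -0.1858  0.1747] yaw -179.8 tiltz [-0.001  0.001 -1.   ] F [-0.  -0.6  0.1] op 37.3 g 60.3
.6233,.1112,.175,183.6 -> [-0.632, 1.483, -0.001, -0.04]
```

```bash
python3 -m handwheel '[[[-0.1,0.2,0,0],[-0.2,0.45,0,-0.04],[-0.3,0.7,0,-0.04],[-0.4,0.9,0,-0.04],[-0.45,1,0,-0.04],[-0.45,1,0,-0.04]]]' 25;python3 -m handwheel '[[[-0.08,0.2,0,0],[-0.18,0.4,0,0],[-0.2,0.47,0,0],[-0.2,0.47,0.1,0],[-0.2,0.47,0.2,0],[-0.2,0.47,0.2,0],[-0.2,0.47,0.2,0]]]' 25;python3 go.py .6233,.1112,.0585,183.6
```

```text
time_s: 23.25
eef_pos: [0.5872, 0.0158, 0.1737]
eef_rot: [-0.002, -0.033, 0.999, 0.0]
wrist_force: [0.9, 0.4, 0.1]
opening: 0.438
grasp_force: 60.4
time_s: 24.12
eef_pos: [0.6217, 0.1096, 0.1354]
eef_rot: [-0.0, -0.031, 1.0, -0.0]
wrist_force: [0.6, -0.4, -1.4]
opening: 0.442
grasp_force: 60.4
t 24.12 tcp [0.6217 0.1096 0.1354] yaw -176.4 tiltz [-0.001 -0.    -1.   ] F [ 0.6 -0.4 -1.4] op 37.8 g 60.4
.6233,.1112,.0585,183.6 -> [-0.009, 0.008, 0.385, -0.0]
```

```bash
python3 -m handwheel '[[[-0.009,0.01,0.1,0],[-0.009,0.01,0.2,0],[-0.009,0.01,0.3,0],[-0.009,0.01,0.35,0],[-0.009,0.01,0.38,0],[-0.009,0.01,0.388,0],[-0.009,0.01,0.392,0],[-0.009,0.01,0.392,0]]]' 25;python3 -m handwheel '[[[0,0,0,0],[0,0,0,0],[0,0,0,0]]]' 47;python3 -m handwheel '[[[0,0,-0.1,0],[0,0,-0.3,0],[0,0,-0.5,0],[0,0,-0.6,0],[0,0,-0.6,0],[0,0,-0.6,0]]]' 47;python3 go.py .426,-.1075,.175,180
```

```text
time_s: 25.12
eef_pos: [0.624, 0.1126, 0.058]
eef_rot: [0.001, -0.032, 1.0, -0.0]
wrist_force: [-0.3, -0.4, 0.2]
opening: 0.437
grasp_force: 60.4
time_s: 25.5
eef_pos: [0.6236, 0.1126, 0.0574]
eef_rot: [0.0, -0.032, 1.0, -0.0]
wrist_force: [-0.4, 1.3, 0.7]
opening: 0.552
grasp_force: 0.0
time_s: 26.25
eef_pos: [0.6225, 0.1126, 0.1757]
eef_rot: [-0.001, -0.032, 0.999, 0.0]
wrist_force: [-0.4, -0.3, -1.1]
opening: 0.548
grasp_force: 0.0
t 26.25 tcp [0.6225 0.1126 0.1757] yaw -176.4 tiltz [-0.003 -0.    -1.   ] F [-0.4 -0.3 -1.1] op 46.8 g 0.0
.426,-.1075,.175,180 -> [1.05, -1.036, 0.006, 0.042]
```

```bash
python3 -m handwheel '[[[0.2,-0.2,-0.1,0],[0.4,-0.4,-0.2,0],[0.6,-0.6,-0.2,0.04],[0.8,-0.8,-0.2,0.04],[1,-1,-0.2,0.04],[1,-1,-0.2,0.04],[1,-1,-0.2,0.04]]]' 52;python3 k.py; python3 b.py; python3 go.py .426,-.1075,.12,180
```

```text
time_s: 27.12
eef_pos: [0.4361, -0.0995, 0.2163]
eef_rot: [-0.001, -0.001, 1.0, 0.001]
wrist_force: [0.4, 1.3, -0.9]
opening: 0.609
grasp_force: 0.0
floor [[-0.11610481 -0.11050847]
 [ 0.09569302  0.0910571 ]] 3878
oa [619.  191.6  36.3  35.6   2.9] [0.04276007 0.0424922 ] z 0.05428989448370003 V 115.0
yellow [624.4 113.6  39.4  38.5   2.1] [ 0.0432386  -0.03569304] z 0.0538785648397998 V 206.0
orange_amber [ 427.8 -182.3   40.8   40.2   88.2] V 225 z 0.0132 topmean [ 0.4271 -0.1822  0.0148]
green [ 4.234e+02 -1.430e+02  3.950e+01  3.960e+01  2.000e-01] V 122 z 0.0132 topmean [ 0.4227 -0.1424  0.0147]
t 27.23 tcp [ 0.4367 -0.0988  0.2166] yaw -179.8 tiltz [-0.001  0.001 -1.   ] F [ 0.5 -0.3 -0.1] op 51.9 g 0.0
.426,-.1075,.12,180 -> [0.053, -0.043, 0.483, 0.003]
```

Green has been knocked to (423,-143) mm and now almost touches orange. I'll grip along x for these two.

```bash
python3 b.py w3.png; python3 -c "
from h import *;print(ctrl.get_obs()['q'])"; python3 go.py .4234,-.143,.12,90
```

```text
orange_amber [ 427.7 -183.1   40.2   39.9   89.8] V 224 z 0.0131 topmean [ 0.4272 -0.1822  0.0148]
green [ 423.5 -143.    39.3   39.7   89.1] V 122 z 0.0131 topmean [ 0.4224 -0.1422  0.0147]
[-4.88569293e-01 -9.00715334e-02  1.93625676e+00  2.00764208e-04
  1.29650972e+00 -2.06423186e+00]
t 27.27 tcp [ 0.4369 -0.0987  0.2167] yaw -179.7 tiltz [-0.001  0.001 -1.   ] F [-0.1 -0.5 -0.6] op 52.2 g 0.0
.4234,-.143,.12,90 -> [0.068, -0.221, 0.484, -1.044]
```

View pics/w3.png

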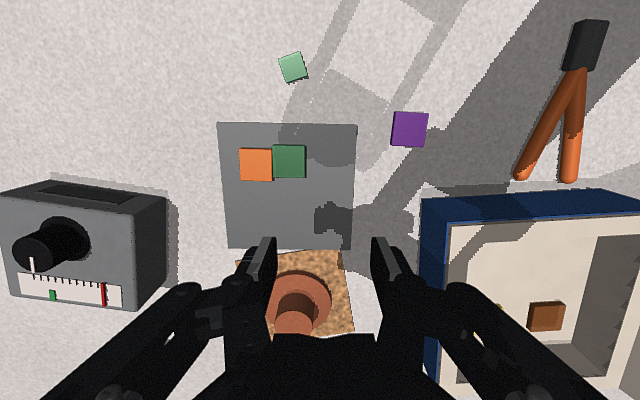

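The picture shows green at (289,161) beside orange at (256,164), both square to the board. Green was pushed against orange. The kiln holds the others.

```bash
python3 -m handwheel '[[[0.03,-0.1,0,0.1],[0.07,-0.22,0,0.2],[0.07,-0.22,0,0.32],[0.07,-0.22,0,0.44],[0.07,-0.22,0.1,0.56],[0.07,-0.22,0.2,0.68],[0.07,-0.22,0.3,0.8],[0.07,-0.22,0.4,0.9],[0.07,-0.22,0.45,1],[0.07,-0.22,0.45,1]]]' 52; python3 -m handwheel '[[[0,0,0,0.047],[0,0,0,0.047]]]';  python3 go.py .4234,-.143,.016,90; python3 -c "
from h import *
c=cam('top');H=hsv(c);h,s,v=[H[...,i].astype(int) for i in range(3)]
for b in blobs((h>45)&(h<90)&(s>50),40): print(rect(c,b,.014))"
```

```text
time_s: 28.52
eef_pos: [0.4225, -0.1424, 0.1262]
eef_rot: [-0.001, 0.679, 0.734, -0.0]
wrist_force: [0.1, 0.4, 0.8]
opening: 0.611
grasp_force: 0.0
time_s: 28.78
eef_pos: [0.4233, -0.1435, 0.1278]
eef_rot: [0.0, 0.704, 0.71, 0.0]
wrist_force: [-0.1, 0.8, -0.1]
opening: 0.606
grasp_force: 0.0
t 28.77 tcp [ 0.4233 -0.1435  0.1278] yaw 90.4 tiltz [ 0.001 -0.    -1.   ] F [-0.1  0.8 -0.1] op 51.7 g 0.0
.4234,-.143,.016,90 -> [0.003, 0.0, 0.559, 0.005]
[ 116.2 -750.    16.7  163.1   90. ]
[ 732.  -394.    57.    54.9   45.6]
[ 318.3 -133.    23.1   22.6   19.3]
```

```bash
python3 -m handwheel '[[[0.018,0,0.2,0],[0.018,0,0.4,0],[0.018,0,0.5,0],[0.018,0,0.54,0],[0.018,0,0.557,0],[0.018,0,0.557,0],[0.018,0,0.557,0]]]' 52; python3 -m handwheel '[[[0,0,0,0],[0,0,0,0],[0,0,0,0],[0,0,0,0],[0,0,0,0]]]' 25; python3 -m handwheel '[[[0,0,-0.1,0],[0,0,-0.3,0],[0,0,-0.5,0],[0,0,-0.7,0],[0,0,-0.8,0],[0,0,-0.8,0],[0,0,-0.8,0]]]' 25;python3 go.py .5395,.106,.175,93.6; python3 b.py
```

```text
time_s: 29.7
eef_pos: [0.4233, -0.1405, 0.0167]
eef_rot: [0.001, 0.706, 0.708, 0.0]
wrist_force: [0.5, -0.1, -0.3]
opening: 0.607
grasp_force: 0.0
time_s: 30.32
eef_pos: [0.4232, -0.1404, 0.017]
eef_rot: [0.001, 0.706, 0.708, 0.0]
wrist_force: [-2.9, 1.9, 8.9]
opening: 0.436
grasp_force: 59.0
time_s: 31.2
eef_pos: [0.4221, -0.1397, 0.175]
eef_rot: [-0.001, 0.706, 0.708, -0.0]
wrist_force: [-1.2, -0.4, -1.1]
opening: 0.441
grasp_force: 60.2
t 31.2 tcp [ 0.4221 -0.1397  0.175 ] yaw 90.2 tiltz [-0.001  0.001 -1.   ] F [-1.2 -0.4 -1.1] op 37.7 g 60.2
.5395,.106,.175,93.6 -> [1.227, 0.592, 0.0, -0.04]
orange_amber [ 4.287e+02 -1.720e+02  3.960e+01  2.160e+01  3.000e-01] V 206 z 0.0131 topmean [ 0.4283 -0.17    0.019 ]
green [ 4.217e+02 -2.281e+02  8.610e+01  9.040e+01  3.000e-01] V 117 z 0.171 topmean [ 0.4218 -0.1395  0.1717]
```

```bash
python3 -m handwheel '[[[0.2,0.08,0,0],[0.45,0.17,0,-0.04],[0.7,0.27,0,-0.04],[0.9,0.35,0,-0.04],[1,0.4,0,-0.04],[1,0.4,0,-0.04]]]' 25;python3 go.py .537,.183,.135,93.6
```

```text
time_s: 32.0
eef_pos: [0.5014, 0.0615, 0.1743]
eef_rot: [-0.001, 0.683, 0.73, -0.001]
wrist_force: [-0.3, 0.1, -0.9]
opening: 0.436
grasp_force: 60.2
t 32.0 tcp [0.5014 0.0615 0.1743] yaw 93.8 tiltz [-0.003  0.    -1.   ] F [-0.3  0.1 -0.9] op 37.2 g 60.2
.537,.183,.135,93.6 -> [0.594, 0.219, 0.196, 0.002]
```

```bash
python3 -m handwheel '[[[0.2,0.08,0,0],[0.45,0.17,0,0],[0.6,0.22,0,0],[0.6,0.22,0.1,0],[0.6,0.22,0.2,0],[0.6,0.22,0.2,0],[0.6,0.22,0.2,0]]]' 25;python3 go.py .537,.183,.0585,93.6
```

```text
time_s: 32.88
eef_pos: [0.5384, 0.182, 0.1361]
eef_rot: [-0.0, 0.685, 0.729, -0.0]
wrist_force: [-0.6, 0.3, 0.1]
opening: 0.44
grasp_force: 60.3
t 32.88 tcp [0.5384 0.182  0.1361] yaw 93.6 tiltz [-0. -0. -1.] F [-0.6  0.3  0.1] op 37.6 g 60.3
.537,.183,.0585,93.6 -> [0.006, -0.007, 0.388, -0.0]
```

```bash
python3 -m handwheel '[[[0.006,-0.007,0.1,0],[0.006,-0.007,0.2,0],[0.006,-0.007,0.3,0],[0.006,-0.007,0.35,0],[0.006,-0.007,0.38,0],[0.006,-0.007,0.388,0],[0.006,-0.007,0.393,0],[0.006,-0.007,0.393,0]]]' 25;python3 -m handwheel '[[[0,0,0,0],[0,0,0,0],[0,0,0,0]]]' 47;python3 -m handwheel '[[[0,0,-0.1,0],[0,0,-0.3,0],[0,0,-0.5,0],[0,0,-0.6,0],[0,0,-0.6,0],[0,0,-0.6,0]]]' 47;python3 go.py .428,-.182,.175,90
```

```text
time_s: 33.88
eef_pos: [0.5373, 0.1839, 0.0581]
eef_rot: [0.0, 0.684, 0.729, 0.0]
wrist_force: [-1.0, -0.3, 4.1]
opening: 0.438
grasp_force: 60.8
time_s: 34.25
eef_pos: [0.5367, 0.1838, 0.0572]
eef_rot: [-0.0, 0.684, 0.729, -0.0]
wrist_force: [-0.1, 0.6, 0.0]
opening: 0.55
grasp_force: 0.0
time_s: 35.0
eef_pos: [0.536, 0.1838, 0.176]
eef_rot: [-0.001, 0.684, 0.729, -0.001]
wrist_force: [0.2, 0.1, -0.1]
opening: 0.551
grasp_force: 0.0
t 35.0 tcp [0.536  0.1838 0.176 ] yaw 93.6 tiltz [-0.002 -0.    -1.   ] F [ 0.2  0.1 -0.1] op 47.0 g 0.0
.428,-.182,.175,90 -> [-1.791, -0.655, 0.006, 0.042]
```

```bash
python3 -m handwheel '[[[-0.2,-0.1,-0.1,0],[-0.45,-0.2,-0.2,0.04],[-0.7,-0.3,-0.2,0.04],[-0.9,-0.4,-0.2,0.04],[-1,-0.4,-0.2,0.04],[-1,-0.4,-0.2,0.04]]]' 52;python3 -m handwheel '[[[-0.2,-0.1,0,0],[-0.4,-0.2,0,0],[-0.5,-0.25,0,0],[-0.5,-0.25,0,0],[-0.5,-0.25,0,0]]]' 52;python3 k.py; python3 -c "
from h import *
for n in('side','wrist'):
    c=cam(n);H=hsv(c);h,s,v=[H[...,i].astype(int) for i in range(3)];P=cloud(c)
    for b in blobs((h>4)&(h<22)&(s>120)&(P[...,2]<.03)&(P[...,2]>.006)&(P[...,0]<.55),60): print(n,rect(c,b,.0125))
"; python3 go.py .428,-.182,.12,90
```

```text
time_s: 35.75
eef_pos: [0.4689, -0.0219, 0.2159]
eef_rot: [-0.001, 0.707, 0.707, -0.001]
wrist_force: [0.3, 1.1, 0.3]
opening: 0.608
grasp_force: 0.0
time_s: 36.38
eef_pos: [0.4201, -0.1199, 0.2168]
eef_rot: [-0.001, 0.706, 0.709, 0.0]
wrist_force: [0.6, 0.2, 0.7]
opening: 0.611
grasp_force: 0.0
floor [[-0.11621784 -0.11050445]
 [ 0.0955608   0.09142439]] 3686
oa [619.1 191.6  36.3  35.6   2.9] [0.04285987 0.0424859 ] z 0.054062120267343805 V 116.0
yellow [624.4 113.6  39.4  38.5   2.1] [ 0.0432386  -0.03569304] z 0.05376901730641315 V 206.0
green [536.2 182.1  35.6  35.3   2.9] [-0.04047377  0.03822399] z 0.0539527652152989 V 104.0
side [382.3 178.6  84.2 129.2  87.5]
side [ 426.7 -183.7   43.6   43.4   89.2]
side [4.7330e+02 1.1405e+03 1.7770e+02 8.3000e+01 1.0000e-01]
wrist [ 428.9 -181.6   42.1   38.9   89.8]
t 36.52 tcp [ 0.4202 -0.12    0.217 ] yaw 90.3 tiltz [-0.  0. -1.] F [ 0.2 -0.4  0.5] op 52.1 g 0.0
.428,-.182,.12,90 -> [-0.311, 0.037, 0.485, 0.003]
```

```bash
python3 -m handwheel '[[[-0.2,0.02,0.1,0],[-0.31,0.038,0.3,0],[-0.31,0.038,0.55,0],[-0.31,0.038,0.8,0],[-0.31,0.038,0.9,0],[-0.31,0.038,0.9,0],[-0.31,0.038,0.9,0]]]' 52; python3 go.py .428,-.182,.0165,90
```

```text
time_s: 37.4
eef_pos: [0.4287, -0.1831, 0.0382]
eef_rot: [0.001, 0.706, 0.709, 0.0]
wrist_force: [0.0, -0.4, -0.6]
opening: 0.611
grasp_force: 0.0
t 37.4 tcp [ 0.4287 -0.1831  0.0382] yaw 90.2 tiltz [ 0.001 -0.001 -1.   ] F [ 0.  -0.4 -0.6] op 52.2 g 0.0
.428,-.182,.0165,90 -> [0.006, -0.004, 0.109, 0.003]
```

```bash
python3 -m handwheel '[[[0.005,0,0.05,0],[0.005,0,0.09,0],[0.005,0,0.108,0],[0.005,0,0.108,0],[0.005,0,0.108,0]]]' 52; python3 -m handwheel '[[[0,0,0,0],[0,0,0,0],[0,0,0,0],[0,0,0,0],[0,0,0,0]]]' 25; python3 -m handwheel '[[[0,0,-0.1,0],[0,0,-0.3,0],[0,0,-0.5,0],[0,0,-0.7,0],[0,0,-0.8,0],[0,0,-0.8,0],[0,0,-0.8,0]]]' 25;python3 go.py .5395,.106,.175,93.6
```

```text
time_s: 38.02
eef_pos: [0.4279, -0.1821, 0.0158]
eef_rot: [0.0, 0.706, 0.708, 0.0]
wrist_force: [0.4, -0.1, 0.9]
opening: 0.606
grasp_force: 0.0
time_s: 38.65
eef_pos: [0.4281, -0.1822, 0.0164]
eef_rot: [0.0, 0.706, 0.708, -0.0]
wrist_force: [-1.6, 1.2, 5.5]
opening: 0.443
grasp_force: 59.4
time_s: 39.52
eef_pos: [0.4272, -0.1816, 0.1747]
eef_rot: [-0.001, 0.706, 0.708, -0.0]
wrist_force: [0.0, -0.2, -0.3]
opening: 0.441
grasp_force: 60.5
t 39.52 tcp [ 0.4272 -0.1816  0.1747] yaw 90.2 tiltz [-0.001  0.001 -1.   ] F [ 0.  -0.2 -0.3] op 37.7 g 60.5
.5395,.106,.175,93.6 -> [1.436, 0.566, -0.001, -0.04]
```

```bash
python3 -m handwheel '[[[0.2,0.08,0,0],[0.45,0.17,0,-0.04],[0.7,0.27,0,-0.04],[0.9,0.35,0,-0.04],[1,0.4,0,-0.04],[1,0.4,0,-0.04],[1,0.4,0,-0.04]]]' 25;python3 go.py .5405,.106,.135,93.6
```

```text
time_s: 40.4
eef_pos: [0.5062, 0.0179, 0.1745]
eef_rot: [-0.001, 0.684, 0.729, -0.001]
wrist_force: [-0.5, -0.2, -0.2]
opening: 0.437
grasp_force: 60.5
t 40.4 tcp [0.5062 0.0179 0.1745] yaw 93.6 tiltz [-0.002  0.    -1.   ] F [-0.5 -0.2 -0.2] op 37.3 g 60.5
.5405,.106,.135,93.6 -> [0.428, 0.2, 0.197, 0.0]
```

```bash
python3 -m handwheel '[[[0.2,0.1,0,0],[0.43,0.2,0,0],[0.43,0.2,0.05,0],[0.43,0.2,0.15,0],[0.43,0.2,0.2,0],[0.43,0.2,0.2,0],[0.43,0.2,0.2,0]]]' 25;python3 go.py .5405,.106,.057,93.6
```

```text
time_s: 41.28
eef_pos: [0.5419, 0.106, 0.1363]
eef_rot: [0.0, 0.685, 0.729, 0.0]
wrist_force: [-0.5, -0.4, 0.0]
opening: 0.44
grasp_force: 60.5
t 41.27 tcp [0.5419 0.106  0.1363] yaw 93.6 tiltz [ 0.001 -0.    -1.   ] F [-0.5 -0.4  0. ] op 37.6 g 60.5
.5405,.106,.057,93.6 -> [0.0, -0.007, 0.396, -0.0]
```

```bash
python3 -m handwheel '[[[0,-0.007,0.1,0],[0,-0.007,0.2,0],[0,-0.007,0.3,0],[0,-0.007,0.35,0],[0,-0.007,0.38,0],[0,-0.007,0.388,0],[0,-0.007,0.395,0],[0,-0.007,0.395,0]]]' 25;python3 -m handwheel '[[[0,0,0,0],[0,0,0,0],[0,0,0,0]]]' 47;python3 -m handwheel '[[[0,0,-0.1,0],[0,0,-0.3,0],[0,0,-0.5,0],[0,0,-0.6,0],[0,0,-0.6,0],[0,0,-0.6,0]]]' 47;python3 -m handwheel '[[[0,-0.3,-0.3,0],[0,-0.6,-0.6,0],[0,-0.8,-0.8,0],[0,-0.8,-0.8,0],[0,-0.8,-0.8,0]]]' 30; python3 k.py; python3 go.py
python3 - <<'E'
from h import *
c=cam("top");P=cloud(c);H=hsv(c);h,s=H[...,0],H[...,1];X,Y,Z=P[...,0],P[...,1],P[...,2]
cv2.imwrite("pics/t5.png",cv2.resize(c["color"][80:320,100:420,::-1],None,fx=2.4,fy=2.4))
m=(h<11)&(s>110)&(abs(X-.628)<.09)&(abs(Y+.136)<.09)&(Z>.052)&(Z<.075)
for b in blobs(m)[:1]: print("boss",rect(c,b,.059))
E
```

```text
time_s: 42.28
eef_pos: [0.5407, 0.1066, 0.0574]
eef_rot: [0.0, 0.684, 0.729, 0.0]
wrist_force: [-0.0, -0.7, 2.4]
opening: 0.441
grasp_force: 60.8
time_s: 42.65
eef_pos: [0.5401, 0.1066, 0.0566]
eef_rot: [-0.0, 0.684, 0.729, -0.0]
wrist_force: [-0.0, -0.1, 0.8]
opening: 0.551
grasp_force: 0.0
time_s: 43.4
eef_pos: [0.5394, 0.1066, 0.1754]
eef_rot: [-0.001, 0.684, 0.729, -0.001]
wrist_force: [-0.1, -0.5, 0.3]
opening: 0.547
grasp_force: 0.0
time_s: 44.02
eef_pos: [0.3803, 0.0965, 0.3379]
eef_rot: [0.001, 0.684, 0.729, 0.001]
wrist_force: [1.5, 0.1, 0.7]
opening: 0.353
grasp_force: 0.0
floor [[-0.11613843 -0.11055187]
 [ 0.09560856  0.09130845]] 3465
oa [541.1 107.6  38.6  38.1   2.1] [-0.04027389 -0.03643671] z 0.05406955854094453 V 199.0
oa [619.  191.6  36.3  35.7   2.9] [0.04276007 0.0424922 ] z 0.05434011443894948 V 113.0
yellow [624.4 113.6  39.4  38.5   2.1] [ 0.0432386  -0.03569304] z 0.05373125903423426 V 202.0
green [537.2 182.4  38.5  41.1   1.1] [-0.03945687  0.03846044] z 0.0539224108640155 V 100.0
t 44.08 tcp [0.3805 0.0964 0.3364] yaw 93.6 tiltz [ 0.001  0.    -1.   ] F [ 0.2  0.8 -1. ] op 29.7 g 0.0
boss [ 627.7 -135.5   46.9   47.6   46.3]
```

View pics/t5.png

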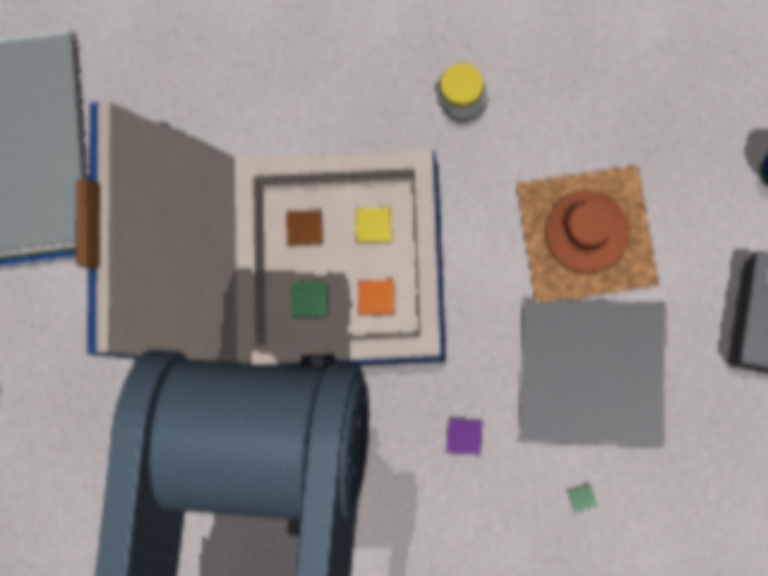

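The four blanks lie apart in the chamber: amber (305,227), yellow (373,225), green (309,299) and orange (376,297). The mould is on the cork at (588,230). The lid is still open, so I'll bring the closed fingers behind it next.

```bash
python3 -m handwheel '[[[0,0,-0.3,0],[0.2,0.2,-0.6,0],[0.45,0.4,-0.6,0],[0.7,0.6,-0.6,0],[0.9,0.8,-0.6,0],[1,0.9,-0.6,0],[1,0.9,-0.6,0],[1,0.9,-0.6,0]]]' 0; python3 go.py .568,.42,.45,93.6 .568,.42,.30,93.6
python3 - <<'E'
from h import *
c=cam("top");P=cloud(c);X,Y,Z=P[...,0],P[...,1],P[...,2];m=(X>.45)&(X<.7)&(Y>.35)&(Y<.5);print(np.percentile(Z[m],[5,50,95]))
s=hsv(c)[...,1];T=P[(X>.42)&(X<.72)&(Y>.25)&(Y<.45)&(Z>.25)&(Z<.34)&(s>100)];print("tab",len(T), T.min(0) if len(T) else 0,T.max(0) if len(T) else 0)
E
```

```text
time_s: 45.12
eef_pos: [0.5477, 0.3073, 0.4539]
eef_rot: [-0.001, 0.684, 0.729, -0.002]
wrist_force: [-1.1, -0.5, -0.4]
opening: 0.002
grasp_force: 0.0
t 45.12 tcp [0.5477 0.3073 0.4539] yaw 93.6 tiltz [-0.004 -0.002 -1.   ] F [-1.1 -0.5 -0.4] op 0.2 g 0.0
.568,.42,.45,93.6 -> [0.556, 0.137, 0.018, 0.0]
.568,.42,.30,93.6 -> [0.557, 0.14, 0.768, 0.0]
[-0.00414245  0.00102706  0.03092826]
tab 421 [0.4541311  0.32164149 0.29760695] [0.68068308 0.34240542 0.32648381]
```

```bash
python3 -m handwheel '[[[0.25,0.05,0,0],[0.5,0.12,0,0],[0.56,0.14,0,0],[0.56,0.14,0.2,0],[0.56,0.14,0.4,0],[0.56,0.14,0.65,0],[0.56,0.14,0.8,0],[0.56,0.14,0.84,0],[0.56,0.14,0.84,0],[0.56,0.14,0.84,0]]]' 0; python3 go.py .571,.29,.298,93.6
```

```text
time_s: 46.42
eef_pos: [0.5692, 0.4211, 0.2914]
eef_rot: [0.001, 0.684, 0.729, 0.002]
wrist_force: [0.3, -0.4, 0.8]
opening: 0.003
grasp_force: 0.0
t 46.42 tcp [0.5692 0.4211 0.2914] yaw 93.6 tiltz [ 0.003  0.002 -1.   ] F [ 0.3 -0.4  0.8] op 0.2 g 0.0
.571,.29,.298,93.6 -> [-0.655, -0.032, -0.034, 0.0]
```

```bash
python3 -m handwheel '[[[-0.15,0,0,0],[-0.25,-0.01,0,0],[-0.32,-0.015,0,0],[-0.38,-0.02,-0.01,0],[-0.44,-0.02,-0.02,0],[-0.5,-0.025,-0.03,0],[-0.56,-0.03,-0.04,0],[-0.62,-0.03,-0.05,0],[-0.66,-0.03,-0.05,0],[-0.66,-0.03,-0.05,0]]]' 0; python3 go.py
cat > lid.py <<'E'
from h import *
c=cam("side");P=cloud(c);s=hsv(c)[...,1];X,Y,Z=P[...,0],P[...,1],P[...,2]
ax=np.array([np.cos(.063),np.sin(.063)]);ay=np.array([-ax[1],ax[0]])
d=(P[...,:2]-[.579,.1465]);kx=d@ax;ky=d@ay-.11;kz=Z-.095
m=(abs(kx)<.1)&(np.hypot(ky,kz)>.05)&(np.hypot(ky,kz)<.21)&(kz>.01)&(s<70)&(hsv(c)[...,2]>60)
a=np.arctan2(kz[m],-ky[m]);print("lid angle ~",np.median(a),np.percentile(a,[10,90]),m.sum())
cv2.imwrite("pics/lid.png",c["color"][:,:,::-1])
E
python3 lid.py
```

```text
time_s: 47.68
eef_pos: [0.571, 0.2892, 0.3]
eef_rot: [0.0, 0.684, 0.729, 0.001]
wrist_force: [0.7, 4.0, 1.1]
opening: 0.004
grasp_force: 0.0
t 47.67 tcp [0.571  0.2892 0.3   ] yaw 93.6 tiltz [ 0.002  0.002 -1.   ] F [0.7 4.  1.1] op 0.4 g 0.0
lid angle ~ 1.5682244015542608 [1.55063688 1.58453889] 4015
```

```bash
python3 -m handwheel '[[[-0.1,0,-0.01,0],[-0.19,0,-0.015,0],[-0.28,0,0,0],[-0.37,0,0.015,0],[-0.44,0,0.04,0],[-0.51,0,0.0625,0],[-0.58,0,0.1,0],[-0.645,0,0.135,0],[-0.705,0,0.18,0],[-0.765,0,0.225,0]]]' 0; python3 go.py .577,.114,.234,93.6 .579,.082,.183,93.6 .580,.067,.135,93.6; python3 lid.py
```

```text
time_s: 48.98
eef_pos: [0.5808, 0.1352, 0.2533]
eef_rot: [0.0, 0.684, 0.729, 0.0]
wrist_force: [0.4, 2.5, 1.6]
opening: 0.002
grasp_force: 1.5
t 48.98 tcp [0.5808 0.1352 0.2533] yaw 93.6 tiltz [ 0.001 -0.    -1.   ] F [0.4 2.5 1.6] op 0.2 g 1.5
.577,.114,.234,93.6 -> [-0.105, -0.026, 0.097, 0.0]
.579,.082,.183,93.6 -> [-0.265, -0.026, 0.352, 0.0]
.580,.067,.135,93.6 -> [-0.34, -0.026, 0.592, 0.0]
lid angle ~ 0.7485681605945645 [0.74384534 0.92565454] 52
```

```bash
python3 -m handwheel '[[[-0.05,0,0.05,0],[-0.105,0,0.097,0],[-0.15,0,0.155,0],[-0.193,0,0.217,0],[-0.23,0,0.285,0],[-0.265,0,0.352,0],[-0.29,0,0.42,0],[-0.315,0,0.49,0],[-0.33,0,0.56,0],[-0.34,0,0.6,0]]]' 0; python3 -m handwheel '[[[0,0,0.02,0],[0,0,0.035,0],[0,0,0.035,0]]]'; python3 go.py
```

```text
time_s: 50.28
eef_pos: [0.5842, 0.0684, 0.1324]
eef_rot: [-0.001, 0.684, 0.729, -0.0]
wrist_force: [-0.0, 1.0, 1.7]
opening: -0.0
grasp_force: 1.0
time_s: 50.65
eef_pos: [0.5844, 0.0686, 0.1264]
eef_rot: [-0.0, 0.684, 0.729, -0.0]
wrist_force: [-0.2, 0.9, -0.7]
opening: -0.0
grasp_force: 0.0
t 50.65 tcp [0.5844 0.0686 0.1264] yaw 93.6 tiltz [-0.001  0.    -1.   ] F [-0.2  0.9 -0.7] op -0.0 g 0.0
```

```bash
python3 -m handwheel '[[[0,0,0.01,0],[0,0,0.02,0],[0,0,0.02,0]]]'; python3 -m handwheel '[[[0,0,0.005,0],[0,0,0.01,0],[0,0,0.01,0]]]'; python3 -c "
from h import *
for n in('side','top'):
    c=cam(n);P=cloud(c);ax=np.array([np.cos(.063),np.sin(.063)]);ay=np.array([-ax[1],ax[0]]);d=P[...,:2]-[.579,.1465];kx=d@ax;ky=d@ay-.11;Z=P[...,2]
    m=(abs(kx)<.105)&(Z>.1)&(Z<.16)&(ky<-.01)&(ky>-.21)&(hsv(c)[...,0]>100)&(hsv(c)[...,0]<130)&(hsv(c)[...,1]>120)
    print(n,m.sum(),np.polyfit(-ky[m],Z[m],1))
"
```

```text
time_s: 51.02
eef_pos: [0.5848, 0.0685, 0.1249]
eef_rot: [0.0, 0.684, 0.729, 0.0]
wrist_force: [-8.2, -1.0, 16.7]
opening: -0.002
grasp_force: 7.9
time_s: 51.4
eef_pos: [0.5849, 0.0685, 0.1248]
eef_rot: [0.0, 0.684, 0.729, 0.0]
wrist_force: [-14.0, 0.4, 28.5]
opening: 0.001
grasp_force: 14.2
side 2512 [0.00418259 0.11619494]
top 1294 [-0.00025514  0.11603091]
```

The lid is shut, with its top face level at 0.116 m. Next is the controller.

```bash
python3 -m handwheel '[[[0,0,-0.3,0],[0,0,-0.6,0],[-0.2,0,-0.9,-0.1],[-0.45,-0.1,-1,-0.2],[-0.7,-0.15,-1,-0.32],[-0.9,-0.2,-1,-0.44],[-1,-0.3,-1,-0.56],[-1,-0.3,-1,-0.68],[-1,-0.3,-1,-0.8],[-1,-0.3,-1,-0.9]]]' 0; python3 -m handwheel '[[[0,0,0,0],[0,0,0,0]]]' 0; python3 go.py .47,-.37,.3,171
```

```text
time_s: 52.75
eef_pos: [0.5374, -0.135, 0.3206]
eef_rot: [0.0, 0.076, 0.997, 0.0]
wrist_force: [-0.2, -0.5, -0.1]
opening: 0.001
grasp_force: 0.0
time_s: 53.0
eef_pos: [0.5375, -0.1349, 0.3206]
eef_rot: [-0.0, 0.08, 0.997, 0.0]
wrist_force: [-0.6, -0.3, -0.0]
opening: 0.004
grasp_force: 0.0
t 53.0 tcp [ 0.5375 -0.1349  0.3206] yaw 170.8 tiltz [-0.  0. -1.] F [-0.6 -0.3 -0. ] op 0.3 g 0.0
.47,-.37,.3,171 -> [0.146, -1.214, 0.103, -0.002]
```

```bash
python3 -m handwheel '[[[0.05,-0.25,0,0],[0.1,-0.5,0,0],[0.15,-0.75,0,0],[0.2,-1,0,0],[0.2,-1,0,0],[0.2,-1,0,0]]]' 70; python3 -c "
from h import *
c=cam('wrist');cv2.imwrite('pics/w4.png',c['color'][:,:,::-1]);np.savez('w4.npz',**{k:c[k] for k in('color','range_z','K','pose')})
";python3 go.py
```

```text
time_s: 53.75
eef_pos: [0.4667, -0.326, 0.3205]
eef_rot: [-0.0, 0.079, 0.997, 0.0]
wrist_force: [-0.0, -0.7, 0.4]
opening: 0.824
grasp_force: 0.0
t 53.8 tcp [ 0.467  -0.3255  0.3206] yaw 171.0 tiltz [ 0.     0.001 -1.   ] F [-0.8 -0.2 -0.7] op 69.8 g 0.0
```

View pics/w4.png

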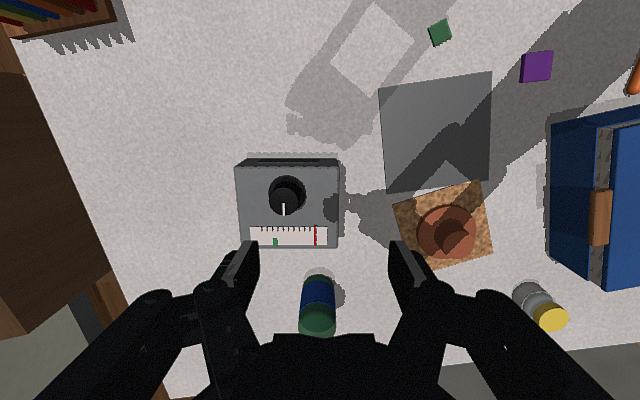

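The controller is in full view: knob (286,196), red pointer (315,235), green mark (275,241). The shut lid is on the right, and the bottle stands at (317,305).

```bash
cat > m.py <<'E'
from h import *
import sys
c=cam(sys.argv[1]);H=hsv(c);P=cloud(c);h,s,v=[H[...,i].astype(int) for i in range(3)];X,Y,Z=P[...,0],P[...,1],P[...,2]
B=(X>.42)&(X<.62)&(Y>-.48)&(Y<-.28)
def cen(m,z,n):
    k=blobs(m,1)
    if not k: print(n,None);return None
    M=np.zeros((400,640),np.uint8);cv2.drawContours(M,k[:1],-1,1,-1);w=np.argwhere(M)[:,::-1]
    p=onplane(c,w,z);print(n,len(w),np.round(p.mean(0),4),rect(c,k[0],z));return p.mean(0)
g=cen(B&(h>45)&(h<90)&(s>80)&(Z<.08),.07,"green");r=cen(B&((h<8)|(h>172))&(s>90)&(Z<.085),.071,"red")
cen(B&(Z>.1)&(Z<.115),.107,"knobtop");bx=cen(B&(Z>.06)&(Z<.075)&(v>0),.07,"box");cen(B&(v>150)&(s<40)&(Z<.08),.07,"strip")
if r is not None and g is not None:
    yaw=np.radians(float(sys.argv[2]) if len(sys.argv)>2 else -8);ay=np.array([-np.sin(yaw),np.cos(yaw)]);d=(r-g)[:2]@ay;print("pointer-mark y mm",d*1000,"rad",d/.016,"share",d/.016/1.5)
E
python3 m.py wrist -9; python3 m.py top -9|tail -1
```

```text
green 33 [ 0.5743 -0.419   0.07  ] [ 573.9 -418.7    4.6   13.7   78.1]
red 56 [ 0.5707 -0.357   0.071 ] [ 571.4 -357.3    3.    33.1   80.5]
knobtop 692 [ 0.4985 -0.3846  0.107 ] [ 498.6 -384.9   39.4   38.7   81. ]
box 8309 [ 0.519  -0.3872  0.07  ] [ 522.  -388.6  148.2  128.8   81. ]
strip 3524 [ 0.4395 -0.354   0.07  ] [ 465.  -370.   169.5   99.5   89.8]
pointer-mark y mm 60.642559297783166 rad 3.790159956111448 share 2.5267733040742986
strip 434 [ 0.4327 -0.4045  0.07  ] [ 433.5 -400.    31.9  113.3    1. ]
```

```bash
python3 go.py .4985,-.3848,.16,171; python3 -m handwheel '[[[-0.1,-0.15,0.2,0],[-0.2,-0.26,0.4,0],[-0.2,-0.265,0.6,0],[-0.2,-0.265,0.75,0],[-0.2,-0.265,0.8,0],[-0.2,-0.265,0.8,0],[-0.2,-0.265,0.8,0]]]' 70; python3 go.py .4985,-.3848,.087,171
```

```text
t 53.9 tcp [ 0.4672 -0.3252  0.3208] yaw 171.1 tiltz [ 0.  0. -1.] F [ 0.8  0.9 -0.5] op 69.8 g 0.0
.4985,-.3848,.16,171 -> [-0.201, -0.27, 0.804, 0.001]
time_s: 54.78
eef_pos: [0.4988, -0.3855, 0.1627]
eef_rot: [0.001, 0.078, 0.997, -0.001]
wrist_force: [-0.2, -0.4, 0.6]
opening: 0.822
grasp_force: 0.0
t 54.77 tcp [ 0.4988 -0.3855  0.1627] yaw 171.0 tiltz [ 0.002 -0.002 -1.   ] F [-0.2 -0.4  0.6] op 70.2 g 0.0
.4985,-.3848,.087,171 -> [0.003, 0.004, 0.379, 0.0]
```

```bash
python3 -m handwheel '[[[0.003,0.003,0.15,0],[0.003,0.003,0.28,0],[0.003,0.003,0.34,0],[0.003,0.003,0.375,0],[0.003,0.003,0.375,0],[0.003,0.003,0.375,0]]]' 70; python3 -m handwheel '[[[0,0,0,0],[0,0,0,0],[0,0,0,0],[0,0,0,0],[0,0,0,0],[0,0,0,0]]]' 25; python3 go.py
```

```text
time_s: 55.52
eef_pos: [0.4979, -0.3848, 0.0868]
eef_rot: [0.001, 0.079, 0.997, -0.001]
wrist_force: [-0.5, 1.0, 0.4]
opening: 0.823
grasp_force: 0.0
time_s: 56.28
eef_pos: [0.4976, -0.3845, 0.0866]
eef_rot: [0.0, 0.079, 0.997, -0.0]
wrist_force: [-1.0, 1.6, 5.6]
opening: 0.452
grasp_force: 60.0
t 56.27 tcp [ 0.4976 -0.3845  0.0866] yaw 171.0 tiltz [ 0.001 -0.001 -1.   ] F [-1.   1.6  5.6] op 38.6 g 60.0
```

```bash
python3 -m handwheel '[[[0,0,0,0.1],[0,0,0,0.21],[0,0,0,0.32],[0,0,0,0.43],[0,0,0,0.54],[0,0,0,0.65],[0,0,0,0.76],[0,0,0,0.87],[0,0,0,1],[0,0,0,1]]]' 25; python3 go.py; python3 m.py top -9
```

```text
time_s: 57.52
eef_pos: [0.5003, -0.3823, 0.0866]
eef_rot: [0.001, 0.738, 0.675, 0.003]
wrist_force: [10.4, 8.4, 3.1]
opening: 0.451
grasp_force: 60.2
t 57.52 tcp [ 0.5003 -0.3823  0.0866] yaw 84.9 tiltz [ 0.005  0.002 -1.   ] F [10.4  8.4  3.1] op 38.5 g 60.2
green None
red None
knobtop None
box 899 [ 0.5467 -0.3452  0.07  ] [ 529.1 -353.2   84.8  129.1   80. ]
strip 207 [ 0.4516 -0.2791  0.07  ] [ 452.6 -282.3   26.8   69.5   89.6]
```

```bash
python3 m.py side -9; python3 -m handwheel '[[[0,0,0,0.1],[0,0,0,0.21],[0,0,0,0.32],[0,0,0,0.43],[0,0,0,0.54],[0,0,0,0.65],[0,0,0,0.76],[0,0,0,0.87],[0,0,0,1],[0,0,0,1]]]' 25; python3 go.py; python3 m.py side -9
```

```text
green 15 [ 0.5754 -0.4167  0.07  ] [ 575.1 -416.6    4.2   11.4   77.7]
red 14 [ 0.5733 -0.3783  0.071 ] [ 573.6 -378.4    3.    18.7   82.8]
knobtop 342 [ 0.4961 -0.3915  0.107 ] [ 495.  -391.2   31.3   68.1   87.1]
box 3831 [ 0.5078 -0.4117  0.07  ] [ 519.4 -391.7  152.   134.6   80.8]
strip 3405 [ 0.4145 -0.4249  0.07  ] [ 4.650e+02 -4.070e+02  1.786e+02  1.773e+02  1.000e-01]
pointer-mark y mm 37.55101109157396 rad 2.3469381932233726 share 1.564625462148915
time_s: 58.88
eef_pos: [0.5027, -0.3849, 0.0867]
eef_rot: [0.002, 1.0, -0.009, 0.006]
wrist_force: [20.4, -1.6, -8.3]
opening: 0.451
grasp_force: 61.0
t 58.88 tcp [ 0.5027 -0.3849  0.0867] yaw -1.0 tiltz [ 0.011 -0.004 -1.   ] F [20.4 -1.6 -8.3] op 38.5 g 61.0
green 16 [ 0.5756 -0.4165  0.07  ] [ 575.2 -416.7   11.5    4.8    1.8]
red None
knobtop 498 [ 0.4957 -0.3863  0.107 ] [ 497.  -384.4   70.2   42.3   69.7]
box 3555 [ 0.5013 -0.4092  0.07  ] [ 519.4 -391.5  151.7  134.5   80.8]
strip 3419 [ 0.4148 -0.4248  0.07  ] [ 4.648e+02 -4.067e+02  1.785e+02  1.788e+02  3.000e-01]
```

```bash
python3 -m handwheel '[[[0,0,0,0],[0,0,0,0],[0,0,0,0]]]' 70; python3 -m handwheel '[[[0,0,-0.2,0],[0,0,-0.4,0],[0,0,-0.5,0],[0,0,-0.5,0],[0,0,-0.5,0]]]' 70; python3 m.py wrist -9; python3 m.py side -9|grep -v strip;python3 go.py .4985,-.3848,.087,-9
```

```text
time_s: 59.3
eef_pos: [0.4969, -0.3843, 0.0855]
eef_rot: [-0.0, 1.0, -0.008, -0.0]
wrist_force: [0.1, 0.2, 0.0]
opening: 0.82
grasp_force: 0.0
time_s: 59.92
eef_pos: [0.4966, -0.3835, 0.1838]
eef_rot: [-0.001, 1.0, -0.008, -0.001]
wrist_force: [-0.4, 0.5, -0.4]
opening: 0.824
grasp_force: 0.0
green 125 [ 0.5731 -0.4189  0.07  ] [ 573.  -419.     6.1   13.9   81.4]
red 154 [ 0.5634 -0.4046  0.071 ] [ 563.1 -404.5    3.5   31.7   80.8]
knobtop 1844 [ 0.5021 -0.3858  0.107 ] [ 501.7 -385.9   38.6   39.8   74.5]
box 23473 [ 0.5309 -0.3896  0.07  ] [ 525.9 -389.8  147.1  127.5   80.9]
strip 2596 [ 0.6006 -0.4205  0.07  ] [ 595.7 -408.6  101.1   29.5   89.1]
pointer-mark y mm 12.63838357136143 rad 0.7898989732100894 share 0.5265993154733929
green 15 [ 0.5754 -0.4167  0.07  ] [ 575.1 -416.6    4.2   11.4   77.7]
red 24 [ 0.566  -0.4021  0.071 ] [ 565.2 -401.7    3.3   30.7   82.6]
knobtop 398 [ 0.4961 -0.387   0.107 ] [ 495.9 -387.8   43.4   40.    49.1]
box 5394 [ 0.5157 -0.3963  0.07  ] [ 519.4 -391.5  151.6  134.6   80.8]
pointer-mark y mm 12.948978553802633 rad 0.8093111596126645 share 0.5395407730751097
t 60.02 tcp [ 0.4965 -0.3834  0.1835] yaw -0.9 tiltz [-0.002  0.003 -1.   ] F [ 0.2 -0.5  0.4] op 69.8 g 0.0
.4985,-.3848,.087,-9 -> [0.011, 0.008, 0.482, 0.094]
```

```bash
python3 -m handwheel '[[[0.018,0.008,0.15,0],[0.018,0.008,0.3,0],[0.018,0.008,0.42,0],[0.018,0.008,0.48,0],[0.018,0.008,0.485,0],[0.018,0.008,0.485,0],[0.018,0.008,0.485,0]]]' 70; python3 -m handwheel '[[[0,0,0,0],[0,0,0,0],[0,0,0,0],[0,0,0,0],[0,0,0,0],[0,0,0,0]]]' 25;python3 -m handwheel '[[[0,0,0,0.1],[0,0,0,0.2],[0,0,0,0.3],[0,0,0,0.4],[0,0,0,0.5],[0,0,0,0.53],[0,0,0,0.53],[0,0,0,0.53]]]' 25; python3 go.py; python3 m.py side -9|egrep "red|green|point"
```

```text
time_s: 60.9
eef_pos: [0.5015, -0.3865, 0.0899]
eef_rot: [0.001, 1.0, -0.008, 0.001]
wrist_force: [-0.7, -0.5, 0.2]
opening: 0.817
grasp_force: 0.0
time_s: 61.65
eef_pos: [0.5012, -0.385, 0.0897]
eef_rot: [-0.001, 1.0, -0.008, 0.0]
wrist_force: [-1.2, 5.8, 6.7]
opening: 0.451
grasp_force: 60.2
time_s: 62.65
eef_pos: [0.5009, -0.3856, 0.0898]
eef_rot: [-0.0, 0.919, -0.394, -0.0]
wrist_force: [-2.8, 3.8, 6.6]
opening: 0.447
grasp_force: 60.3
t 62.65 tcp [ 0.5009 -0.3856  0.0898] yaw -46.4 tiltz [-0.  0. -1.] F [-2.8  3.8  6.6] op 38.2 g 60.3
green None
red 28 [ 0.5609 -0.4139  0.071 ] [ 563.3 -414.     3.9   30.8   83.5]
```

```bash
python3 -m handwheel '[[[0,0,0,0],[0,0,0,0],[0,0,0,0]]]' 70; python3 -m handwheel '[[[0,0,-0.2,0],[0,0,-0.4,0],[0,0,-0.5,0],[0,0,-0.5,0],[0,0,-0.5,0]]]' 70; python3 m.py wrist -9; python3 m.py side -9|egrep "red|green|point"; python3 -c "
from h import *
c=cam('wrist');u,w,_=(c['K']@(np.linalg.inv(c['pose'])@[.57,-.415,.07,1])[:3]);z=_;u,w=int(u/z),int(w/z);print(u,w);a,b=max(w-50,0),max(u-70,0)
cv2.imwrite('pics/w6.png',cv2.resize(c['color'][a:a+100,b:b+140,::-1],None,fx=5,fy=5))"
```

```text
time_s: 63.08
eef_pos: [0.5009, -0.386, 0.0886]
eef_rot: [0.0, 0.919, -0.394, 0.0]
wrist_force: [0.0, 0.1, -0.5]
opening: 0.814
grasp_force: 0.0
time_s: 63.7
eef_pos: [0.5002, -0.3852, 0.1867]
eef_rot: [-0.001, 0.919, -0.394, -0.001]
wrist_force: [-0.3, 0.7, -0.4]
opening: 0.818
grasp_force: 0.0
green 63 [ 0.5742 -0.4189  0.07  ] [ 573.1 -418.6    6.    14.1   81.5]
red 148 [ 0.5609 -0.4167  0.071 ] [ 561.1 -416.6    3.4   32.6   81.6]
knobtop 1781 [ 0.5014 -0.3872  0.107 ] [ 501.1 -387.    39.    39.3    7.4]
box 22312 [ 0.5286 -0.3953  0.07  ] [ 525.4 -390.8  147.2  127.5   80.9]
strip 2882 [ 0.4724 -0.4129  0.07  ] [ 5.058e+02 -3.936e+02  1.131e+02  1.564e+02  2.000e-01]
pointer-mark y mm 0.0887983246040387 rad 0.005549895287752419 share 0.003699930191834946
green None
red 29 [ 0.5608 -0.4139  0.071 ] [ 563.3 -414.     3.9   30.8   83.5]
287 115
```

View pics/w6.png

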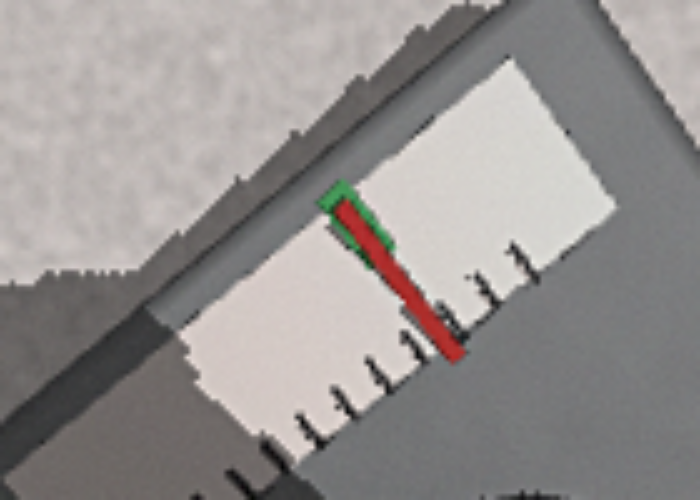

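The red pointer lies within the green mark at (355,225), offset by under 1 mm. I'll check the mould and lid once more, then hand in.

Run:
```python
from h import *
ax=np.array([np.cos(.063),np.sin(.063)]);ay=np.array([-ax[1],ax[0]])
for n in("top","side"):
    c=cam(n);P=cloud(c);H=hsv(c);h,s=H[...,0],H[...,1];X,Y,Z=P[...,0],P[...,1],P[...,2]
    m=(h<11)&(s>110)&(abs(X-.628)<.09)&(abs(Y+.136)<.09)&(Z>.052)&(Z<.075)
    for b in blobs(m)[:1]: print(n,"boss",rect(c,b,.059))
    d=P[...,:2]-[.579,.1465];kx=d@ax;ky=d@ay-.11
    m=(abs(kx)<.105)&(Z>.1)&(Z<.16)&(ky<-.01)&(ky>-.21)&(h>100)&(h<130)&(s>120);print(n,"lid slope",np.polyfit(-ky[m],Z[m],1))
```

```text
top boss [ 627.7 -135.5   46.9   47.5   46.3]
top lid slope [-0.0015115   0.11614652]
side boss [ 625.4 -141.8   53.9   44.7   43.7]
side lid slope [-3.57085033e-05  1.16497280e-01]
```

```bash
python3 -c "
from bench import ctrl;print(ctrl.hand_in())"
```

```text
the job is handed in; nothing more can be done
None
```

The job is handed in: the mould stands on the cork mat, all four blanks lie flat and apart in the kiln, the lid is shut and the pointer is within the green mark; the hand-in returned no verdict.

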